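# Fit a filter cube into a microscope's reflector carrier

### The job

Fit the loose filter cube from the tray into the empty place of the reflector carrier: set its foot on the carrier's front sill, rounded corners ahead, and slide it in under the two overhanging lips until the spring plunger clicks into its notch and it is fully home against the stop, then let go. Slide it by feel and never force or knock it, because the stop is set to a different depth each time. Leave the cube that is already fitted and the other things on the bench where they are.

Things in the scene. Friction and masses are not known exactly. Their poses are not given: they have to be found in the camera images.
- cube_mid (a point): Loose filter cube, 0.11 to 0.23 kg, standing in a low grey tray (walls 14 mm high). Black box 34 (x) x 36 (y) x 44 mm centred on a bare aluminium foot 42 (x) x 48 (y) x 6 mm; 50 mm tall in all. Point: its centre, 25 mm above its underside. x is the way it goes in: the foot's two +x corners are rounded (radius 8 mm); the box's side port (round glass) faces -x. z is up.
- notch (a point): Notch in the +y edge of the loose cube's foot that the plunger ball drops into: 9 mm wide, 3.5 mm deep, level with the cube's centre in x; the point is in the line of the edge, 3 mm above the underside, 24 mm to the left (+y) of the centre line. Axes as the cube's.
- carrier: Aluminium reflector carrier fixed to the bench: plate 140 x 153 x 12 mm with two places side by side; the right one (centre at y = -70 mm) is filled, the left one empty. Origin: at bench height under the mouth of the empty place, on its centre line. x is the way cubes slide in, y left, z up. Nothing on it but the fitted cube is higher than 27 mm above the bench.
- mouth (a point): Mouth of the empty place: on its centre line, on the deck (12 mm above the bench) where the lips begin. Axes as the carrier's. The flat sill lies 52 mm before it, at deck level. Past it, for 50 mm, are side walls at y = -25 and +25 mm with lips overhanging 4.5 mm inwards, their underside 8 mm above the deck, 4 mm thick: 1 mm play either side of the foot, 2 mm above it.
- seat (a point): Point on the pocket floor under the centre of a fully home cube if the steel stop plate (stop_c0: 16 x 48 x 7 mm, across the pocket) is at mid-setting: 30 mm past the mouth, stop face 51 mm past it. The plate is clamped rigidly up to 10 mm nearer or farther along x, which this point does not show: cubes come home 20 to 40 mm past the mouth, their centre then 29 mm from the plate's.
- plunger (a joint): Travel (m) of the 10 mm spring ball in the left (+y) wall of the empty place, carried by the stop plate 20 mm before its face. 0 = fully out (place empty); 0.0015 to 0.0045 = pushed back by the foot's edge; near 0 again with the cube in = in the notch. Spring 3 to 6 N, pushing the cube to the right wall. The rounded corner takes a push of about 4 to 14 N to pass it, 12 to 20 mm before home.
- fitted_mid (a point): The identical cube already fitted in the right-hand place of the carrier, not to be shifted. This point is at its centre, 25 mm above its underside.
- objective_mid (a point): Bystander: steel microscope objective, 29 mm across, 47 mm tall, standing on the bench. Point half-way up.
- oil_mid (a point): Bystander: small amber immersion-oil bottle, 30 mm across, 55 mm tall. Point half-way up.
- driver_mid (a point): Bystander: screwdriver 130 mm long with a black handle, lying on the bench. Point at its middle.
Things that resemble listed ones, but are neither listed nor needed, are in the scene too. Several things look just like the carrier: the one meant starts farthest from the robot's base. What is shaped like the part that bears cube_mid but yellow is not meant.

How it is judged (in metres and radians):
On the way, in this order (a step that is already met when the one before it is completed fails the run):
1. the cube is lifted out of the tray (height (world z) of cube_mid above 0.055 m), for 0.1 s.
2. its foot is on the deck and under the lips (x of cube_mid in the frame of carrier above -0.006 m and z of cube_mid in the frame of carrier below 0.0395 m and y of cube_mid in the frame of carrier between -0.0025 and 0.0025 m), for 0.1 s.
At the end, for the whole second after the job is handed in: The cube stands released and at rest in the empty place: fully home (within 1.2 mm of the stop plate), the plunger ball in its notch (plunger under 1.2 mm), foot on the deck within 1.5 mm, within 2.5 mm of the centre line, upright within 0.05 rad (horizontal distance between cube_mid and stop_c0 below 0.0302 m and x of cube_mid in the frame of carrier between 0.018 and 0.042 m and y of cube_mid in the frame of carrier between -0.0025 and 0.0025 m and z of cube_mid in the frame of carrier between 0.0355 and 0.0385 m and value of joint plunger below 0.0012 m and angle between cube_mid's own z axis and vertical below 0.05 rad and linear speed of cube below 0.01 m/s); the robot touches nothing.
It fails at once if the cube is shoved against the stop plate with more than 25 N (contact force between cube and stop_c0 above 25 N).
It fails at once if the cube is knocked or jammed against the carrier with more than 60 N (contact force between cube and carrier above 60 N).
It fails at once if the fitted cube is shifted more than 6 mm (distance of fitted_mid from where it was at the start of the episode above 0.006 m).
It fails at once if the objective, the oil bottle or the screwdriver is moved more than 15 mm (distance of any of objective_mid, oil_mid, driver_mid from where it was at the start of the episode above 0.015 m).
It also fails if it takes over 67 s, if anything falls off the work surface, if the arm or the gripper's body presses on something with over 40 N, if the wrist force passes 120 N, or if a joint passes its speed limit or range.

### The arm

A 6-joint arm with a two-finger parallel gripper is mounted at the origin on the work surface. World frame = base frame: x ahead of the robot, y to its left, z up, the work surface at z = 0. Lengths are in mm, angles in rad, forces in N, time in s.
With the tool pointing down it reaches from about 350 to 775 mm from the base axis. Payload 7.3 kg.
Tool frame: the origin (TCP) lies between the finger pads; the fingertips stand 22 mm ahead of it and the grasp point (between the pads) lies 3 mm ahead of it; z points along the fingers, y is the direction in which the jaws open and shut (so a half turn about z gives the same grasp; the last joint's range is limited). The gripper opens to 92 mm and grips with 3 to 60 N. Pads are 19 mm wide; open, the fingers measure 130 mm over their backs; the gripper's body (75 mm by 190 mm) begins 47 mm behind the grasp point.
Start: joints at [-1.297, 0.342, 1.524, -0, 1.275, -0.146], TCP at [214.002, -479.423, 248.741] pointing down, gripper open.
Joint ranges: [-2.53, 2.53], [-0.77, 2.02], [0.04, 2.7], [-1, 4.14], [0.28, 2.66], [-3.11, 3.11]. Speed limits (rad/s): [2.57, 2.57, 3.14, 3.14, 3.14, 3.14].

### API

Orientations are given as a unit quaternion [x, y, z, w].
In Python, from plant import sense, capture, camera_info, sign_off, look_for, place_of gives the robot as it stands.
- The arm moves only by the tool move_arm, never from a script. Its argument "increments" is a list of rows, each an object of numbers: "wx", "wy", "wz": the turn, a rotation vector about the tool's x, y, z in rad; "dx", "dy", "dz": the shift along the tool's x, y, z in mm; "grip": the opening, from -1 (shut) to 1 (fully open). In form: [{"wx": .., "wy": .., "wz": .., "dx": .., "dy": .., "dz": .., "grip": ..}, ...]. A call has 1 to 12 rows; each row shifts and turns the commanded pose from where the row before left it, along the tool's axes as they then stand; what a row does not reach is not made up. A row lasts 1/12 s, in which the tool goes at most 41.7 mm and 7.16 degrees, less where a joint would pass 70% of its speed; a pose out of reach is approached as far as the arm can. A call is refused whole if a number of a shift passes 41.7 or a number of a turn 0.125, either way. A call with a gripper value outside its range is refused whole. The fingers move at their own pace and stop on an object; "newtons" is the grip in N (left out, the last holds). Time passes only in rows, so rows that do not move let the fingers close. It gives the time, the measured TCP pose, the force and the opening at its end, in the units of the state.
- sense(): the state, without advancing time (a new reading comes with each control period).
- capture(name): name is "scene" or "top" or "wrist"; returns (picture, depth): 400x640x3 uint8, red, green, blue; 400x640 float32, mm along the optical axis (not along the pixel's ray), 0 where there is no reading.
- camera_info(name): a dict with "camera_matrix" (3x3 intrinsics, pixels), "k1" (the pictures are not rectified: a ray, as slopes to the right and down, at radius r is drawn at 1 + k1 r^2 times it, then the intrinsics apply), "xyz" and "attitude" of the camera in the world. Camera axes: x right, y down, z forward; pixel columns grow to the right and rows downward; lengths in mm; the calibration is good to about 2 mm. A picture is of the moment at which its call begins: read the wrist's pose just before it. camera_info takes no time and is no camera call; for the wrist camera it gives the pose at the moment of the call.
- sign_off(): hands the job in, once; it reports no verdict.
Trained networks look in the newest picture that a camera, given by its name, has taken for a name from the list of things; names that differ only in an ending like _2 or _b are one class to them, and where a whole thing is asked for, a point or a joint stands for the part that bears it (a point fixed in the world has none). Each returns a list of dicts, best first, with "p" (0 to 1); they miss things now and then, are a little off and sometimes report something else, mostly with a low value. They report only what shows in the picture. A call takes as long as a camera call. They do not tell look-alikes from the thing itself.
- look_for(query, camera): "rect" ([left, top, width, height] as shares, 0 to 1, of the picture: columns of its width, rows of its height, round what is visible of it).
- place_of(query, camera): "centre" ([column, row] as shares, 0 to 1, of the picture: columns of its width, rows of its height: a listed point, or the origin of a listed thing).
The state is a dict: "time_s": time; "joint_pos": joint angles; "qd": joint speeds; "joint_efforts": joint torques, N m; "tool_pos": TCP position; "tool_rot": TCP orientation; "ft_force": force on the tool from outside, world axes, zero at the start; "wrist_torque": the same for the moment, N m; "gripper_width": finger opening in mm.
Only numpy, scipy, OpenCV 4.12 (cv2) and the standard library are available. Lean on these libraries where they do the work, as an engineer would, in place of code of your own. Each camera call takes 0.05 s, during which the arm holds its last target.

## Working session

There is one attempt and no reset: what is moved stays moved. The work goes in short steps, Python scripts to look and compute and a tool call to move; the robot and the scene stay as the last step left them, time stands still between calls to the robot, and variables do not carry over. Pictures are saved under pics/ and viewed, and the job is handed in when it is done.

Besides the shell and the picture viewer there is one more tool, called after "Emit:" as name(argument=value, ...), one argument or row to a line, values as JSON. move_arm: Moves the arm, as the interface text tells. Its arguments: {"type":"object","properties":{"increments":{"type":"array","items":{"type":"object","properties":{"wx":{"type":"number"},"wy":{"type":"number"},"wz":{"type":"number"},"dx":{"type":"number"},"dy":{"type":"number"},"dz":{"type":"number"},"grip":{"type":"number"}}}},"newtons":{"type":"number"}},"required":["increments"]}

```bash
mkdir -p pics; ls; python3 - <<'E'
from plant import *
import cv2
s=sense();print(s)
for n in ("scene","top","wrist"):
    print(n,camera_info(n))
    p,d=capture(n);cv2.imwrite(f"pics/{n}0.png",p[:,:,::-1])
E
```

```text
pics
{'time_s': 0.0, 'joint_pos': array([-1.29701045e+00,  3.42710765e-01,  1.52501025e+00,  2.25264871e-05,
        1.27537631e+00, -1.46005637e-01]), 'qd': array([ 4.66044614e-05,  1.04533095e-03, -1.39980706e-03,  2.29194965e-03,
        2.80547516e-03, -7.28741088e-04]), 'joint_efforts': array([-1.73971748e-03, -4.31248677e+01, -2.44217080e+01,  7.14927656e-02,
        5.59950457e-02, -1.28082343e-04]), 'tool_pos': array([ 213.8984022 , -479.05187773,  248.05349585]), 'tool_rot': array([ 9.78053048e-01,  2.08354671e-01, -3.72832594e-05, -7.51488622e-04]), 'ft_force': array([-0.83245328, -0.23405375,  0.23112013]), 'wrist_torque': array([-0.04146854, -0.01209941,  0.01018867]), 'gripper_width': 91.63673867397024}
scene {'camera_matrix': array([[485.32575488,   0.        , 321.77827062],
       [  0.        , 485.32575488, 198.02870108],
       [  0.        ,   0.        ,   1.        ]]), 'k1': 0.039555971207763684, 'xyz': array([1062.45342836,  166.17445111,  793.95986895]), 'attitude': array([ 0.56871685,  0.75278808, -0.26728374, -0.19603736])}
top {'camera_matrix': array([[417.35245276,   0.        , 319.95289594],
       [  0.        , 417.35245276, 195.76834388],
       [  0.        ,   0.        ,   1.        ]]), 'k1': -0.04203569572427349, 'xyz': array([ 398.27932149,  -10.96949733, 1019.75586548]), 'attitude': array([ 0.71441005, -0.69746   ,  0.03754073, -0.04193464])}
wrist {'camera_matrix': array([[315.79382911,   0.        , 317.69623128],
       [  0.        , 315.79382911, 198.16914745],
       [  0.        ,   0.        ,   1.        ]]), 'k1': -0.056576235842309565, 'xyz': array([ 282.16067699, -449.91506263,  384.7193567 ]), 'attitude': array([ 0.83063265, -0.53925104, -0.07656555,  0.11573864])}
```

View pics/top0.png

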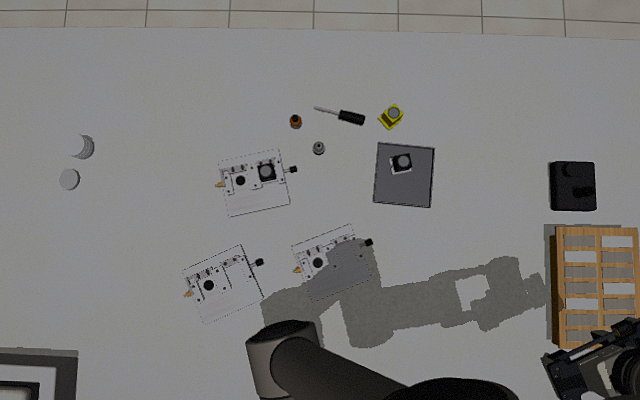

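View pics/scene0.png

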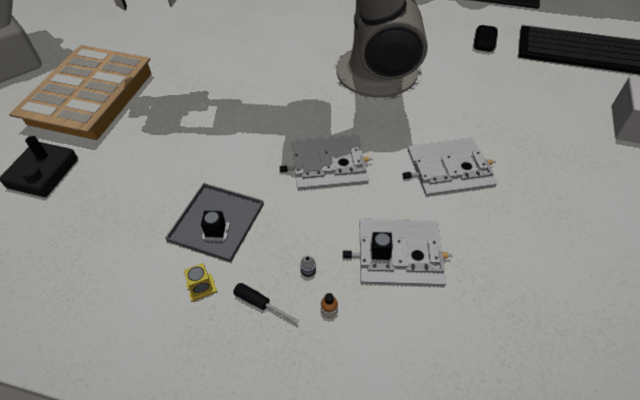

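View pics/wrist0.png

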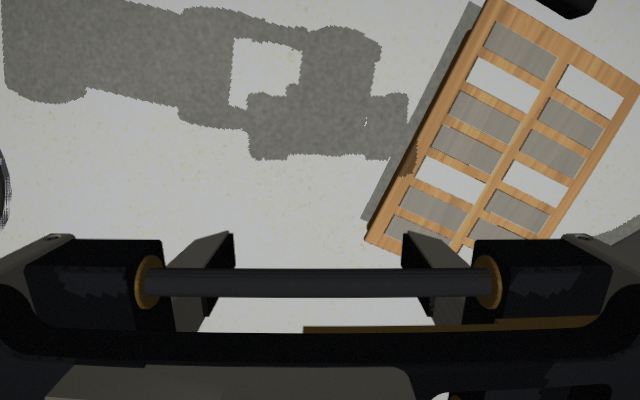

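Cube candidates in the top view are the black one in the grey tray (401,160), the yellow one (391,116), which is excluded, and the fitted one (267,170). Carrier candidates are (255,182), (335,265) and (222,283). The farthest from the base is (255,182), and I choose the cube at (401,160). Next I'll check close crops.

```bash
cat > h.py <<'E'
import numpy as np,cv2
from plant import *
from scipy.spatial.transform import Rotation as R
def ray(n,u,v,ci=None):
    ci=ci or camera_info(n);K=ci['camera_matrix'];k=ci['k1']
    a=np.array([(u-K[0,2])/K[0,0],(v-K[1,2])/K[1,1]]);b=a.copy()
    for _ in range(20): b=a/(1+k*(b@b))
    d=R.from_quat(ci['attitude']).apply([b[0],b[1],1]);return np.array(ci['xyz']),d
def onz(n,u,v,z,ci=None):
    o,d=ray(n,u,v,ci);return o+d*(z-o[2])/d[2]
def proj(n,P,ci=None):
    ci=ci or camera_info(n);K=ci['camera_matrix']
    q=R.from_quat(ci['attitude']).inv().apply(np.atleast_2d(P)-ci['xyz']);q=q[:,:2]/q[:,2:]
    q=q*(1+ci['k1']*(q**2).sum(1,keepdims=True));return q*[K[0,0],K[1,1]]+[K[0,2],K[1,2]]
def crop(p,x,y,w,h,s,f):
    c=cv2.resize(np.ascontiguousarray(p[y:y+h,x:x+w,::-1]),None,fx=s,fy=s,interpolation=cv2.INTER_CUBIC);cv2.imwrite(f,c)
E
python3 - <<'E'
from h import *
p=cv2.imread('pics/top0.png')[:,:,::-1];crop(p,205,90,240,140,3,'pics/c1.png')
p=cv2.imread('pics/scene0.png')[:,:,::-1];crop(p,160,170,300,140,2.6,'pics/c2.png')
for n in('top','scene'):
    capture(n)
    for q in('cube_mid','notch','carrier','mouth','seat','fitted_mid','objective_mid','oil_mid','driver_mid'):
        for r in place_of(q,n)[:3]:
            z=dict(cube_mid=27,notch=5,carrier=0,mouth=12,seat=12,fitted_mid=37,objective_mid=23,oil_mid=27,driver_mid=10)[q]
            u,v=np.array(r['centre'])*[640,400];print(n,q,round(r['p'],2),round(u,1),round(v,1),onz(n,u,v,z).round(1))
E
```

```text
top cube_mid 0.93 403.1 162.6 [ 595.8 -202.4   27. ]
top cube_mid 0.57 390.8 118.7 [ 704.3 -172.3   27. ]
top notch 0.92 387.5 168.0 [ 585.7 -168.2    5. ]
top notch 0.9 394.9 112.8 [ 726.7 -186.1    5. ]
top carrier 0.85 215.8 297.1 [261.8 241.6   0. ]
top carrier 0.83 322.7 272.7 [326.9 -14.3   0. ]
top carrier 0.77 242.4 190.4 [522.1 188.4   0. ]
top mouth 0.96 241.1 190.3 [520.8 189.4  12. ]
top mouth 0.88 210.1 296.1 [265.4 252.3  12. ]
top mouth 0.66 318.0 275.4 [321.   -3.3  12. ]
top seat 0.91 205.9 283.6 [294.5 263.9  12. ]
top seat 0.76 319.1 260.8 [355.6  -5.1  12. ]
top seat 0.57 239.7 184.4 [535.3 193.5  12. ]
top fitted_mid 0.53 265.2 172.2 [562.7 128.6  37. ]
top fitted_mid 0.39 402.5 163.2 [ 592.3 -199.1   37. ]
top objective_mid 0.64 313.9 149.4 [624.   14.1  23. ]
top objective_mid 0.36 244.0 192.9 [513.3 179.9  23. ]
top oil_mid 0.63 295.6 122.6 [689.   60.5  27. ]
top driver_mid 0.71 339.8 111.1 [726.1 -47.6  10. ]
scene cube_mid 0.94 197.3 278.2 [ 709.9 -173.7   27. ]
scene cube_mid 0.73 211.2 224.4 [ 594.4 -198.8   27. ]
scene notch 0.74 228.3 231.6 [ 588.  -169.6    5. ]
scene notch 0.56 188.3 290.7 [ 727.6 -188.1    5. ]
scene carrier 0.94 338.5 154.0 [320.1 -15.3   0. ]
scene carrier 0.88 416.2 243.5 [512.2 191.5   0. ]
scene carrier 0.86 461.5 161.1 [268.4 252.9   0. ]
scene mouth 0.91 465.1 158.1 [269.3 258.2  12. ]
scene mouth 0.8 343.5 151.1 [319.6  -4.1  12. ]
scene mouth 0.63 414.8 244.4 [523.2 188.9  12. ]
scene seat 0.93 343.3 163.3 [355.7   4.8  12. ]
scene seat 0.8 464.5 168.1 [299.6 260.   12. ]
scene seat 0.58 419.6 252.7 [539.2 200.5  12. ]
scene fitted_mid 0.67 379.9 247.2 [564.  127.5  37. ]
scene fitted_mid 0.65 228.3 230.9 [ 605.8 -156.6   37. ]
scene objective_mid 0.51 305.1 265.3 [630.5   3.1  23. ]
scene oil_mid 0.69 325.0 306.0 [700.2  60.7  27. ]
scene oil_mid 0.27 382.7 245.4 [552.1 131.2  27. ]
scene driver_mid 0.84 265.6 299.9 [709.4 -46.1  10. ]
```

View pics/c1.png

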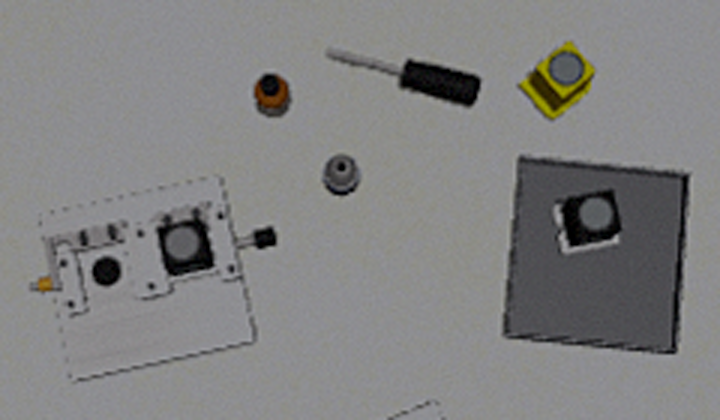

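View pics/c2.png

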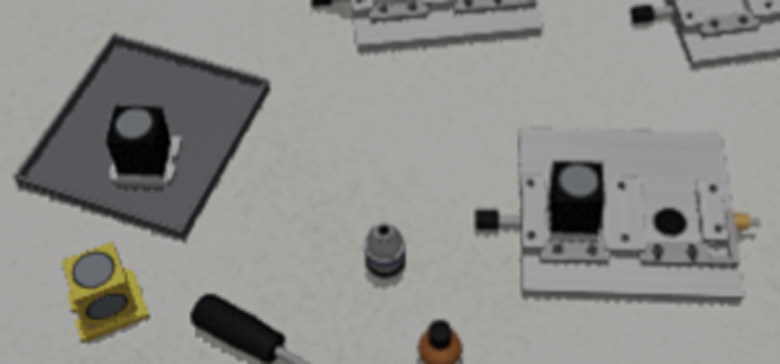

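```bash
cat >> h.py <<'E'
def st():
    s=sense();r=R.from_quat(s['tool_rot']);M=r.as_matrix()
    print('t',round(s['time_s'],2),'tcp',s['tool_pos'].round(2),'yawx',round(np.degrees(np.arctan2(M[1,0],M[0,0])),2),'zax',M[:,2].round(4),'F',s['ft_force'].round(2),'T',s['wrist_torque'].round(2),'w',round(s['gripper_width'],2));return s,r
def go(target,yawdeg=None):
    s,r=st();d=np.array(target)-s['tool_pos'];print('tool shift',r.inv().apply(d).round(2))
    if yawdeg is not None:
        c,q=np.cos(np.radians(yawdeg)),np.sin(np.radians(yawdeg))
        T=R.from_matrix(np.array([[c,q,0],[q,-c,0],[0,0,-1]]).T.T)
        print('rotvec',(r.inv()*T).as_rotvec().round(4),'shift after turn',T.inv().apply(d).round(2))
def wristcam(pos,yawdeg):
    # predicted camera info of wrist for a TCP pose
    s=sense();r=R.from_quat(s['tool_rot']);ci=camera_info('wrist')
    rel=r.inv().apply(ci['xyz']-s['tool_pos']);rq=r.inv()*R.from_quat(ci['attitude'])
    c,q=np.cos(np.radians(yawdeg)),np.sin(np.radians(yawdeg))
    T=R.from_matrix([[c,q,0],[q,-c,0],[0,0,-1]])
    o=dict(ci);o['xyz']=T.apply(rel)+pos;o['attitude']=(T*rq).as_quat();return o
E
python3 - <<'E'
from h import *
s,r=st();ci=camera_info('wrist');print(r.inv().apply(ci['xyz']-s['tool_pos']),(r.inv()*R.from_quat(ci['attitude'])).as_matrix().round(3))
c=np.array([595,-200,27.])
for yaw in(106,16,-74):
  for off in(0,-40,-80,-120):
    u=np.array([np.cos(np.radians(yaw)),np.sin(np.radians(yaw))])
    for z in(150,200):
      P=np.r_[c[:2]+u*off,z];print(yaw,off,z,P.round(0),proj('wrist',c,wristcam(P,yaw)).round(0))
E
```

```text
t 1.15 tcp [ 213.99 -479.42  248.74] yawx 24.05 zax [-0.e+00 -1.e-04 -1.e+00] F [ 0.32 -0.06  0.88] T [ 0.    0.   -0.01] w 91.86
[  74.25043678    1.00169653 -136.59260747] [[-0.001 -0.961 -0.275]
 [ 1.    -0.001 -0.001]
 [ 0.001 -0.275  0.961]]
106 0 150 [ 595. -200.  150.] [[317. 198.]]
106 0 200 [ 595. -200.  200.] [[317. 185.]]
106 -40 150 [ 606. -238.  150.] [[317. 151.]]
106 -40 200 [ 606. -238.  200.] [[317. 145.]]
106 -80 150 [ 617. -277.  150.] [[317. 101.]]
106 -80 200 [ 617. -277.  200.] [[317. 102.]]
106 -120 150 [ 628. -315.  150.] [[317.  47.]]
106 -120 200 [ 628. -315.  200.] [[317.  57.]]
16 0 150 [ 595. -200.  150.] [[317. 198.]]
16 0 200 [ 595. -200.  200.] [[317. 185.]]
16 -40 150 [ 557. -211.  150.] [[317. 151.]]
16 -40 200 [ 557. -211.  200.] [[317. 145.]]
16 -80 150 [ 518. -222.  150.] [[317. 101.]]
16 -80 200 [ 518. -222.  200.] [[317. 102.]]
16 -120 150 [ 480. -233.  150.] [[317.  47.]]
16 -120 200 [ 480. -233.  200.] [[317.  57.]]
-74 0 150 [ 595. -200.  150.] [[317. 198.]]
-74 0 200 [ 595. -200.  200.] [[317. 185.]]
-74 -40 150 [ 584. -162.  150.] [[317. 151.]]
-74 -40 200 [ 584. -162.  200.] [[317. 145.]]
-74 -80 150 [ 573. -123.  150.] [[317. 101.]]
-74 -80 200 [ 573. -123.  200.] [[317. 102.]]
-74 -120 150 [562. -85. 150.] [[317.  47.]]
-74 -120 200 [562. -85. 200.] [[317.  57.]]
```

```bash
python3 - <<'E'
from h import *
go([595,-200,200],106)
E
```

```text
t 1.15 tcp [ 213.99 -479.42  248.74] yawx 24.05 zax [-0.e+00 -1.e-04 -1.e+00] F [ 0.32 -0.06  0.88] T [ 0.    0.   -0.01] w 91.86
tool shift [461.82 -99.86  48.71]
rotvec [ 0.0000e+00  1.0000e-04 -1.4302e+00] shift after turn [163.58 443.27  48.74]
```

Emit:
move_arm(
  increments=[
    {"dx": 38.5, "dy": -8.3, "dz": 4.05},
    {"dx": 38.5, "dy": -8.3, "dz": 4.05},
    {"dx": 38.5, "dy": -8.3, "dz": 4.05},
    {"dx": 38.5, "dy": -8.3, "dz": 4.05},
    {"dx": 38.5, "dy": -8.3, "dz": 4.05},
    {"dx": 38.5, "dy": -8.3, "dz": 4.05},
    {"dx": 38.5, "dy": -8.3, "dz": 4.05},
    {"dx": 38.5, "dy": -8.3, "dz": 4.05},
    {"dx": 38.5, "dy": -8.3, "dz": 4.05},
    {"dx": 38.5, "dy": -8.3, "dz": 4.05},
    {"dx": 38.5, "dy": -8.3, "dz": 4.05},
    {"dx": 38.5, "dy": -8.3, "dz": 4.05},
  ],
)

```text
invalid input at $.increments[0]: expected keys wx, wy, wz, dx, dy, dz, grip
```

Emit:
move_arm(
  increments=[
    {"wz": -0.119},
    {"wz": -0.119},
    {"wz": -0.119},
    {"wz": -0.119},
    {"wz": -0.119},
    {"wz": -0.119},
    {"wz": -0.119},
    {"wz": -0.119},
    {"wz": -0.119},
    {"wz": -0.119},
    {"wz": -0.119},
    {"wz": -0.119},
  ],
)

```text
invalid input at $.increments[0]: expected keys wx, wy, wz, dx, dy, dz, grip
```

```bash
python3 - <<'E'
from h import *
st()
p,d=capture('wrist');cv2.imwrite('pics/w1.png',p[:,:,::-1]);np.save('w1d.npy',d);crop(p,200,80,250,190,3.2,'pics/w1c.png')
for q in('cube_mid','notch'):
  for r in place_of(q,'wrist')[:2]:
    u,v=np.array(r['centre'])*[640,400];print(q,r['p'],u,v,onz('wrist',u,v,27 if q=='cube_mid' else 5))
E
```

```text
t 1.15 tcp [ 213.99 -479.42  248.74] yawx 24.05 zax [-0.e+00 -1.e-04 -1.e+00] F [ 0.32 -0.06  0.88] T [ 0.    0.   -0.01] w 91.86
```

Emit:
move_arm(
  increments=[
    {"wx": 0, "wy": 0, "wz": 0, "dx": 38.5, "dy": -8.3, "dz": 4.05, "grip": 1},
    {"wx": 0, "wy": 0, "wz": 0, "dx": 38.5, "dy": -8.3, "dz": 4.05, "grip": 1},
    {"wx": 0, "wy": 0, "wz": 0, "dx": 38.5, "dy": -8.3, "dz": 4.05, "grip": 1},
    {"wx": 0, "wy": 0, "wz": 0, "dx": 38.5, "dy": -8.3, "dz": 4.05, "grip": 1},
    {"wx": 0, "wy": 0, "wz": 0, "dx": 38.5, "dy": -8.3, "dz": 4.05, "grip": 1},
    {"wx": 0, "wy": 0, "wz": 0, "dx": 38.5, "dy": -8.3, "dz": 4.05, "grip": 1},
    {"wx": 0, "wy": 0, "wz": 0, "dx": 38.5, "dy": -8.3, "dz": 4.05, "grip": 1},
    {"wx": 0, "wy": 0, "wz": 0, "dx": 38.5, "dy": -8.3, "dz": 4.05, "grip": 1},
    {"wx": 0, "wy": 0, "wz": 0, "dx": 38.5, "dy": -8.3, "dz": 4.05, "grip": 1},
    {"wx": 0, "wy": 0, "wz": 0, "dx": 38.5, "dy": -8.3, "dz": 4.05, "grip": 1},
    {"wx": 0, "wy": 0, "wz": 0, "dx": 38.5, "dy": -8.3, "dz": 4.05, "grip": 1},
    {"wx": 0, "wy": 0, "wz": 0, "dx": 38.5, "dy": -8.3, "dz": 4.05, "grip": 1},
  ],
)

```text
time_s: 2.3
tool_pos: [596.7, -198.7, 199.9]
tool_rot: [0.978, 0.208, -0.0, 0.0]
ft_force: [0.1, -1.2, -0.2]
gripper_width: 91.9
```

Emit:
move_arm(
  increments=[
    {"wx": 0, "wy": 0, "wz": -0.119, "dx": 0, "dy": 0, "dz": 0, "grip": 1},
    {"wx": 0, "wy": 0, "wz": -0.119, "dx": 0, "dy": 0, "dz": 0, "grip": 1},
    {"wx": 0, "wy": 0, "wz": -0.119, "dx": 0, "dy": 0, "dz": 0, "grip": 1},
    {"wx": 0, "wy": 0, "wz": -0.119, "dx": 0, "dy": 0, "dz": 0, "grip": 1},
    {"wx": 0, "wy": 0, "wz": -0.119, "dx": 0, "dy": 0, "dz": 0, "grip": 1},
    {"wx": 0, "wy": 0, "wz": -0.119, "dx": 0, "dy": 0, "dz": 0, "grip": 1},
    {"wx": 0, "wy": 0, "wz": -0.119, "dx": 0, "dy": 0, "dz": 0, "grip": 1},
    {"wx": 0, "wy": 0, "wz": -0.119, "dx": 0, "dy": 0, "dz": 0, "grip": 1},
    {"wx": 0, "wy": 0, "wz": -0.119, "dx": 0, "dy": 0, "dz": 0, "grip": 1},
    {"wx": 0, "wy": 0, "wz": -0.119, "dx": 0, "dy": 0, "dz": 0, "grip": 1},
    {"wx": 0, "wy": 0, "wz": -0.119, "dx": 0, "dy": 0, "dz": 0, "grip": 1},
    {"wx": 0, "wy": 0, "wz": -0.119, "dx": 0, "dy": 0, "dz": 0, "grip": 1},
  ],
)

```text
time_s: 3.3
tool_pos: [595.3, -200.2, 200.0]
tool_rot: [0.6, 0.8, -0.0, -0.0]
ft_force: [-0.2, -0.0, 0.1]
gripper_width: 91.9
```

```bash
python3 - <<'E'
from h import *
st()
p,d=capture('wrist');cv2.imwrite('pics/w1.png',p[:,:,::-1]);np.save('w1d.npy',d);crop(p,200,80,250,190,3.2,'pics/w1c.png')
for q in('cube_mid','notch'):
  for r in place_of(q,'wrist')[:2]:
    u,v=np.array(r['centre'])*[640,400];print(q,r['p'],u,v,onz('wrist',u,v,27 if q=='cube_mid' else 5))
st()
E
```

```text
t 3.3 tcp [ 595.28 -200.18  200.01] yawx 106.21 zax [-2.e-04 -0.e+00 -1.e+00] F [-0.16 -0.04  0.08] T [ 0.02 -0.11  0.03] w 91.89
cube_mid 0.84 321.28 179.68 [ 597.67751235 -195.09957927   27.        ]
cube_mid 0.84 434.688 193.12 [ 713.11318265 -176.70129043   27.        ]
notch 0.63 320.512 153.48 [ 590.83927259 -172.86370857    5.        ]
notch 0.62 433.024 201.28 [ 724.6593414  -189.81105156    5.        ]
t 3.45 tcp [ 595.3  -200.16  200.06] yawx 105.69 zax [-1.e-04 -0.e+00 -1.e+00] F [ 0.31 -0.23  0.6 ] T [ 0.   -0.13 -0.  ] w 91.91
```

View pics/w1c.png

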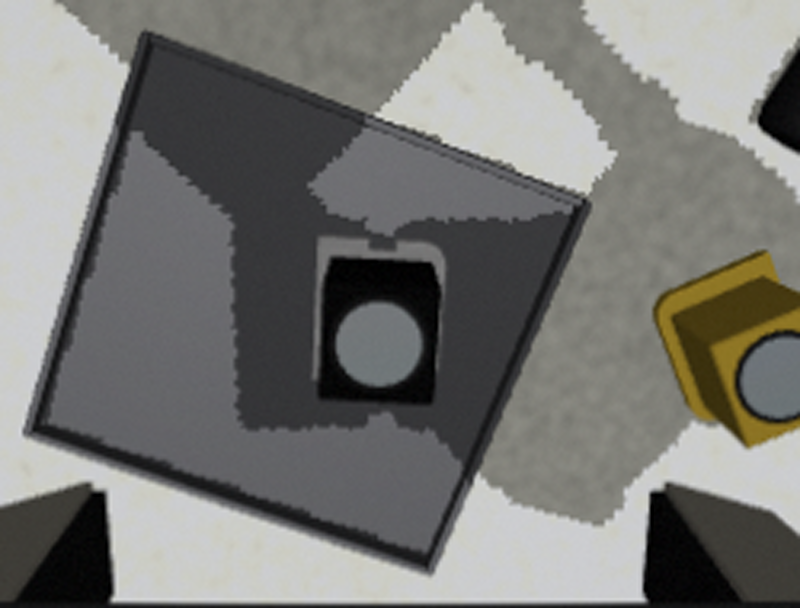

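View pics/w1.png

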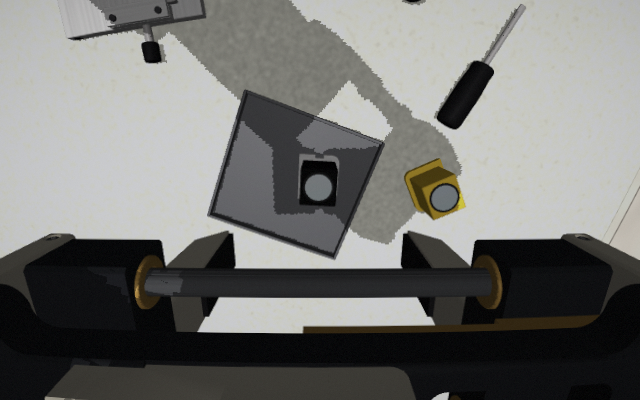

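```bash
python3 - <<'E'
from h import *
d=np.load('w1d.npy');ci=camera_info('wrist')
def pt(u,v):
    o,r=ray('wrist',u,v,ci);f=R.from_quat(ci['attitude']).apply([0,0,1]);return o+r*d[int(round(v)),int(round(u))]/(r@f)
for c in[(378,344),(350,380),(400,320),(150,350),(280,400),(320,240),(320,300),(700,100)]:
    u,v=200+c[0]/3.2,80+c[1]/3.2;print(c,pt(u,v).round(1))
for c,z in[((378,344),52.5),((383,243),8.5),((318,238),8.5),((316,380),8.5),((319,400),52.5),((435,404),52.5),((445,260),8.5)]:
    u,v=200+c[0]/3.2,80+c[1]/3.2;print(c,onz('wrist',u,v,z,ci).round(1))
E
```

```text
(378, 344) [ 595.1 -197.6   52.8]
(350, 380) [ 590.1 -210.2   52.9]
(400, 320) [ 599.1 -188.6   54.9]
(150, 350) [ 524.1 -232.4    3.3]
(280, 400) [ 571.3 -237.2    4.8]
(320, 240) [ 570.6 -179.4   10.4]
(320, 300) [ 575.6 -189.7   52.2]
(700, 100) [ 676.7 -103.6    1.8]
(378, 344) [ 595.1 -197.6   52.5]
(383, 243) [ 590.5 -175.1    8.5]
(318, 238) [ 569.8 -179.2    8.5]
(316, 380) [ 581.3 -225.9    8.5]
(319, 400) [ 583.  -218.7   52.5]
(435, 404) [ 616.2 -210.6   52.5]
(445, 260) [ 611.6 -175.     8.5]
```

The loose black cube's rounded corners are on the image right, at crop (440,245), and its notch is at the top, at (383,243). That gives its pose as (595.3,-197.5) with a yaw of 13.8°. The other cube-like object at (435,195) is the yellow one, so the choice is confirmed. Descending now.

Emit:
move_arm(
  increments=[
    {"wx": 0, "wy": 0, "wz": 0.033, "dx": 0, "dy": 0, "dz": 0, "grip": 1},
    {"wx": 0, "wy": 0, "wz": 0, "dx": 2.6, "dy": 0.6, "dz": 20, "grip": 1},
    {"wx": 0, "wy": 0, "wz": 0, "dx": 0, "dy": 0, "dz": 30, "grip": 1},
    {"wx": 0, "wy": 0, "wz": 0, "dx": 0, "dy": 0, "dz": 30, "grip": 1},
    {"wx": 0, "wy": 0, "wz": 0, "dx": 0, "dy": 0, "dz": 30, "grip": 1},
    {"wx": 0, "wy": 0, "wz": 0, "dx": 0, "dy": 0, "dz": 20, "grip": 1},
    {"wx": 0, "wy": 0, "wz": 0, "dx": 0, "dy": 0, "dz": 15, "grip": 1},
    {"wx": 0, "wy": 0, "wz": 0, "dx": 0, "dy": 0, "dz": 12.5, "grip": 1},
    {"wx": 0, "wy": 0, "wz": 0, "dx": 0, "dy": 0, "dz": 0, "grip": 1},
  ],
)

```text
time_s: 4.2
tool_pos: [593.9, -196.9, 39.9]
tool_rot: [0.617, 0.787, -0.001, -0.002]
ft_force: [0.1, -0.0, 0.1]
gripper_width: 91.8
```

```bash
python3 - <<'E'
from h import *
st()
p,d=capture('wrist');cv2.imwrite('pics/w2.png',p[:,:,::-1])
E
```

```text
t 4.2 tcp [ 593.86 -196.93   39.88] yawx 103.83 zax [-0.0042  0.0019 -1.    ] F [ 0.09 -0.03  0.08] T [ 0.04 -0.09  0.05] w 91.82
```

View pics/w2.png

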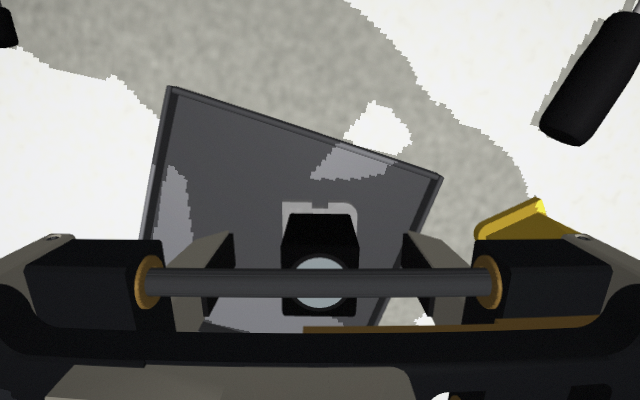

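The cube sits centred between the fingers (col 320). Closing.

Emit:
move_arm(
  newtons=30,
  increments=[
    {"wx": 0, "wy": 0, "wz": 0, "dx": 0, "dy": 0, "dz": 0, "grip": 1},
    {"wx": 0, "wy": 0, "wz": 0, "dx": 0, "dy": 0, "dz": 0, "grip": -1},
    {"wx": 0, "wy": 0, "wz": 0, "dx": 0, "dy": 0, "dz": 0, "grip": -1},
    {"wx": 0, "wy": 0, "wz": 0, "dx": 0, "dy": 0, "dz": 0, "grip": -1},
    {"wx": 0, "wy": 0, "wz": 0, "dx": 0, "dy": 0, "dz": 0, "grip": -1},
    {"wx": 0, "wy": 0, "wz": 0, "dx": 0, "dy": 0, "dz": 0, "grip": -1},
    {"wx": 0, "wy": 0, "wz": 0, "dx": 0, "dy": 0, "dz": 0, "grip": -1},
    {"wx": 0, "wy": 0, "wz": 0, "dx": 0, "dy": 0, "dz": 0, "grip": -1},
  ],
)

```text
time_s: 4.92
tool_pos: [595.3, -197.5, 42.7]
tool_rot: [0.616, 0.788, -0.0, 0.0]
ft_force: [-0.0, -0.9, -0.5]
gripper_width: 49.8
```

```bash
python3 - <<'E'
from h import *
st()
E
```

```text
t 4.92 tcp [ 595.26 -197.53   42.72] yawx 103.98 zax [ 1.e-04 -1.e-04 -1.e+00] F [-0.01 -0.93 -0.45] T [-0.02 -0.07 -0.02] w 49.78
```

Emit:
move_arm(
  increments=[
    {"wx": 0, "wy": 0, "wz": 0, "dx": 0, "dy": 0, "dz": 0, "grip": -1},
    {"wx": 0, "wy": 0, "wz": 0, "dx": 0, "dy": 0, "dz": 0, "grip": -1},
    {"wx": 0, "wy": 0, "wz": 0, "dx": 0, "dy": 0, "dz": 0, "grip": -1},
    {"wx": 0, "wy": 0, "wz": 0, "dx": 0, "dy": 0, "dz": 0, "grip": -1},
    {"wx": 0, "wy": 0, "wz": 0, "dx": 0, "dy": 0, "dz": 0, "grip": -1},
    {"wx": 0, "wy": 0, "wz": 0, "dx": 0, "dy": 0, "dz": 0, "grip": -1},
  ],
)

```text
time_s: 5.42
tool_pos: [595.2, -197.5, 42.6]
tool_rot: [0.616, 0.788, -0.0, -0.0]
ft_force: [-0.4, 0.3, 0.6]
gripper_width: 33.6
```

```bash
python3 - <<'E'
from h import *
st()
E
```

```text
t 5.42 tcp [ 595.2  -197.5    42.56] yawx 103.98 zax [-2.e-04 -0.e+00 -1.e+00] F [-0.44  0.32  0.56] T [-0.06 -0.1   0.01] w 33.61
```

```bash
python3 - <<'E'
from h import *
go([545,100,190])
# top0 corners of plate (z=12)
for c in[(72,380),(255,342),(222,178),(42,215)]:
    print(c,onz('top',205+c[0]/3,90+c[1]/3,12).round(1))
E
```

```text
t 5.42 tcp [ 595.2  -197.5    42.56] yawx 103.98 zax [-2.e-04 -0.e+00 -1.e+00] F [-0.44  0.32  0.56] T [-0.06 -0.1   0.01] w 33.61
tool shift [ 300.82   23.15 -147.44]
(72, 380) [455.8 215.9  12. ]
(255, 342) [490.2  68.8  12. ]
(222, 178) [624.7 100.4  12. ]
(42, 215) [590.6 247.3  12. ]
```

Emit:
move_arm(
  increments=[
    {"wx": 0, "wy": 0, "wz": 0, "dx": 0, "dy": 0, "dz": -5, "grip": -1},
    {"wx": 0, "wy": 0, "wz": 0, "dx": 0, "dy": 0, "dz": -15, "grip": -1},
    {"wx": 0, "wy": 0, "wz": 0, "dx": 0, "dy": 0, "dz": -25, "grip": -1},
    {"wx": 0, "wy": 0, "wz": 0, "dx": 0, "dy": 0, "dz": -25, "grip": -1},
    {"wx": 0, "wy": 0, "wz": 0, "dx": 0, "dy": 0, "dz": -25, "grip": -1},
    {"wx": 0, "wy": 0, "wz": 0, "dx": 0, "dy": 0, "dz": -25, "grip": -1},
    {"wx": 0, "wy": 0, "wz": 0, "dx": 0, "dy": 0, "dz": -20, "grip": -1},
    {"wx": 0, "wy": 0, "wz": 0, "dx": 0, "dy": 0, "dz": -8, "grip": -1},
  ],
)

```text
time_s: 6.08
tool_pos: [596.3, -197.9, 194.2]
tool_rot: [0.616, 0.788, 0.001, 0.003]
ft_force: [0.2, 0.4, -1.5]
gripper_width: 34.0
```

Emit:
move_arm(
  increments=[
    {"wx": 0, "wy": 0, "wz": 0, "dx": 30, "dy": 2.3, "dz": 0, "grip": -1},
    {"wx": 0, "wy": 0, "wz": 0, "dx": 30, "dy": 2.3, "dz": 0, "grip": -1},
    {"wx": 0, "wy": 0, "wz": 0, "dx": 30, "dy": 2.3, "dz": 0, "grip": -1},
    {"wx": 0, "wy": 0, "wz": 0, "dx": 30, "dy": 2.3, "dz": 0, "grip": -1},
    {"wx": 0, "wy": 0, "wz": 0, "dx": 30, "dy": 2.3, "dz": 0, "grip": -1},
    {"wx": 0, "wy": 0, "wz": 0, "dx": 30, "dy": 2.3, "dz": 0, "grip": -1},
    {"wx": 0, "wy": 0, "wz": 0, "dx": 30, "dy": 2.3, "dz": 0, "grip": -1},
    {"wx": 0, "wy": 0, "wz": 0, "dx": 30, "dy": 2.3, "dz": 0, "grip": -1},
    {"wx": 0, "wy": 0, "wz": 0, "dx": 30, "dy": 2.3, "dz": 0, "grip": -1},
    {"wx": 0, "wy": 0, "wz": 0, "dx": 30, "dy": 2.3, "dz": 0, "grip": -1},
    {"wx": 0, "wy": 0, "wz": 0.014, "dx": 0, "dy": 0, "dz": 0, "grip": -1},
    {"wx": 0, "wy": 0, "wz": 0, "dx": 0, "dy": 0, "dz": 0, "grip": -1},
  ],
)

```text
time_s: 7.08
tool_pos: [544.3, 100.6, 189.9]
tool_rot: [0.62, 0.784, -0.001, -0.0]
ft_force: [-0.3, -0.1, -1.1]
gripper_width: 34.1
```

```bash
python3 - <<'E'
from h import *
st()
p,d=capture('wrist');cv2.imwrite('pics/w3.png',p[:,:,::-1]);np.save('w3d.npy',d)
for q in('mouth','carrier','seat','fitted_mid'):
  for r in place_of(q,'wrist')[:2]:
    u,v=np.array(r['centre'])*[640,400];print(q,r['p'],u,v,onz('wrist',u,v,dict(mouth=12,carrier=0,seat=12,fitted_mid=37)[q]))
crop(p,100,0,400,300,2,'pics/w3c.png')
st()
E
```

```text
t 7.08 tcp [544.31 100.6  189.91] yawx 103.32 zax [-1.4e-03 -2.0e-04 -1.0e+00] F [-0.3  -0.08 -1.09] T [-0.11 -0.12  0.03] w 34.11
mouth 0.72 307.776 90.8 [515.39450905 183.79911465  12.        ]
mouth 0.62 95.424 232.6 [318.52920817 -11.86705323  12.        ]
carrier 0.88 309.50399999999996 91.28 [516.92306709 183.88962898   0.        ]
carrier 0.59 105.40800000000002 230.39999999999998 [322.32509056 -13.38239795   0.        ]
seat 0.96 125.12 230.39999999999998 [352.11140991  -1.38888433  12.        ]
seat 0.71 342.784 88.2 [547.67715818 193.11320178  12.        ]
fitted_mid 0.87 343.872 165.6 [564.0591992 124.9739276  37.       ]
t 7.33 tcp [545.25  98.06 190.37] yawx 103.1 zax [-3.e-04 -3.e-04 -1.e+00] F [ 0.77  0.93 -1.73] T [-0.01 -0.09 -0.03] w 34.16
```

View pics/w3c.png

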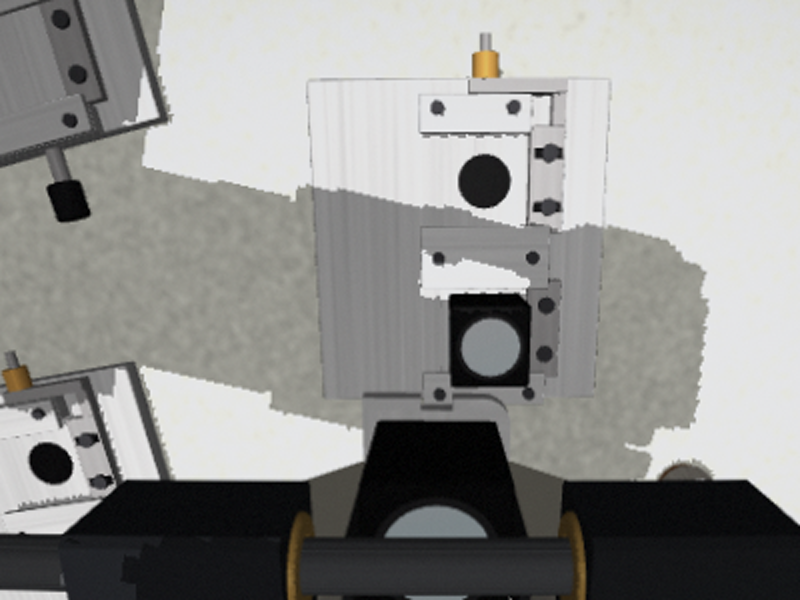

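```bash
python3 - <<'E'
from h import *
st()
ci=camera_info('wrist');p,d=capture('wrist');cv2.imwrite('pics/w4.png',p[:,:,::-1]);np.savez('w4.npz',d=d,**ci)
crop(p,240,30,180,135,4.4,'pics/w4c.png');crop(p,240,150,160,120,5,'pics/w4d.png')
E
```

```text
t 7.33 tcp [545.25  98.06 190.37] yawx 103.1 zax [-3.e-04 -3.e-04 -1.e+00] F [ 0.77  0.93 -1.73] T [-0.01 -0.09 -0.03] w 34.16
```

View pics/w4c.png

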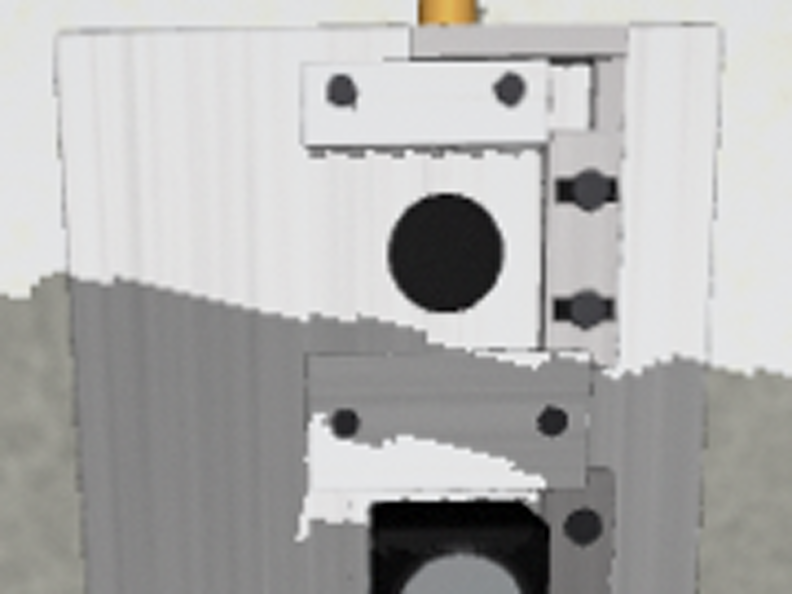

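View pics/w4d.png

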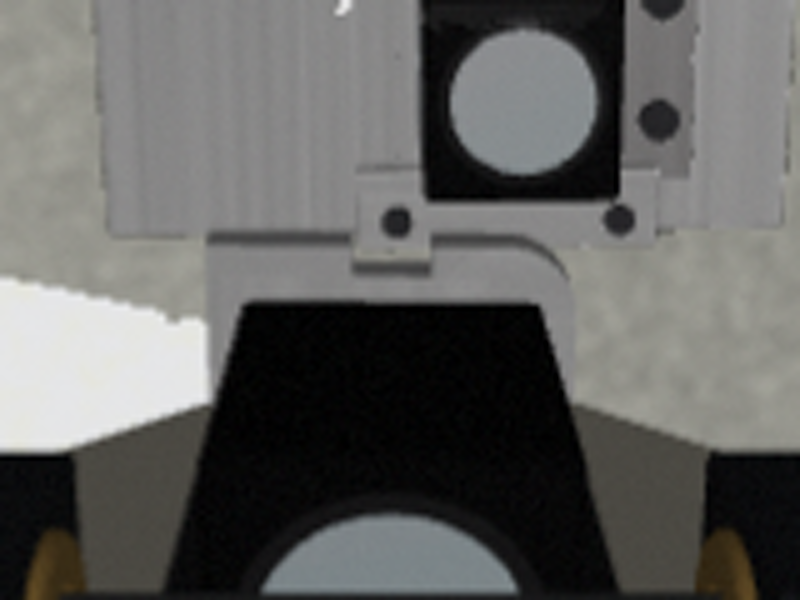

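```bash
python3 - <<'E'
from h import *
f=np.load('w4.npz');ci=dict(camera_matrix=f['camera_matrix'],k1=float(f['k1']),xyz=f['xyz'],attitude=f['attitude']);d=f['d']
P=lambda c,z,s,o:onz('wrist',o[0]+c[0]/s,o[1]+c[1]/s,z,ci)
A=lambda c,z:P(c,z,4.4,(240,30));B=lambda c,z:P(c,z,5,(240,150))
def D(c,s,o):
    u,v=o[0]+c[0]/s,o[1]+c[1]/s;O,r=ray('wrist',u,v,ci);F=R.from_quat(ci['attitude']).apply([0,0,1]);return O+r*d[int(round(v)),int(round(u))]/(r@F)
print('depth lip',D((430,125),4.4,(240,30))[2],D((450,390),4.4,(240,30))[2],'stop',D((570,250),4.4,(240,30))[2],'floor',D((340,200),4.4,(240,30))[2],'foot',D((300,270),5,(240,150))[2],D((230,260),5,(240,150))[2],'cubetop',D((400,560),5,(240,150))[2])
for n,c,z in[('Llip mouth',(302,147),24),('Llip far',(547,147),24),('Rlip mouth',(305,353),24),('Rlip far',(588,353),24),('Llip outer mouth',(303,63),24),('hole',(446,253),12),('stop a',(548,150),19),('stop b',(548,345),19),('hole2',(446,253),2),('TLcorner',(57,31),12),('TRcorner',(720,25),12)]:
    print(n,A(c,z).round(1))
z0=190.4-40
for n,c,z in[('footL',(208,238),z0+6),('notch',(391,240),z0+6),('footR',(500,238),z0+6),('Ledge',(209,390),z0+6),('Redge',(573,390),z0+6),('plBL',(112,236),12)]:
    print(n,B(c,z).round(1))
E
```

```text
depth lip 25.131070722331685 24.744295591537934 stop 18.79145675020493 floor 12.359908536597231 foot 157.6045912527549 157.44556087312344 cubetop 203.17222903927777
Llip mouth [512. 206.  24.]
Llip far [560.7 217.4  24. ]
Rlip mouth [521.6 166.2  24. ]
Rlip far [579.8 179.8  24. ]
Llip outer mouth [508.7 221.7  24. ]
hole [546.3 193.4  12. ]
stop a [561.6 217.7  19. ]
stop b [571.8 179.6  19. ]
hole2 [546.9 194.1   2. ]
TLcorner [456.3 218.6  12. ]
TRcorner [591.  251.2  12. ]
footL [520.  117.8 156.4]
notch [540.1 122.2 156.4]
footR [552.  125.2 156.4]
Ledge [523.7  99.9 156.4]
Redge [564.7 109.4 156.4]
plBL [492.9  70.   12. ]
```

Wrist view: the lips' inner edges are at crop rows 147 and 353, 40.9 mm apart, and the mouth is at crop col ~303. The stop face is at crop col 548. The held cube is straight, with its notch to +y at crop (391,240).

```bash
python3 - <<'E'
from h import *
go([490.3,179.1,70],103.3)
E
```

```text
t 7.38 tcp [545.27  98.11 190.42] yawx 103.09 zax [-2.e-04 -2.e-04 -1.e+00] F [-0.27  0.54 -2.32] T [-0.02 -0.12 -0.03] w 34.24
tool shift [ 91.35 -35.16 120.42]
rotvec [-0.0003  0.0001 -0.0036] shift after turn [ 91.46 -34.87 120.42]
```

Emit:
move_arm(
  increments=[
    {"wx": 0, "wy": 0, "wz": -0.0036, "dx": 0, "dy": 0, "dz": 0, "grip": -1},
    {"wx": 0, "wy": 0, "wz": 0, "dx": 22.9, "dy": -8.7, "dz": 0, "grip": -1},
    {"wx": 0, "wy": 0, "wz": 0, "dx": 22.9, "dy": -8.7, "dz": 0, "grip": -1},
    {"wx": 0, "wy": 0, "wz": 0, "dx": 22.9, "dy": -8.7, "dz": 0, "grip": -1},
    {"wx": 0, "wy": 0, "wz": 0, "dx": 22.8, "dy": -8.8, "dz": 0, "grip": -1},
    {"wx": 0, "wy": 0, "wz": 0, "dx": 0, "dy": 0, "dz": 30, "grip": -1},
    {"wx": 0, "wy": 0, "wz": 0, "dx": 0, "dy": 0, "dz": 30, "grip": -1},
    {"wx": 0, "wy": 0, "wz": 0, "dx": 0, "dy": 0, "dz": 30, "grip": -1},
    {"wx": 0, "wy": 0, "wz": 0, "dx": 0, "dy": 0, "dz": 20, "grip": -1},
    {"wx": 0, "wy": 0, "wz": 0, "dx": 0, "dy": 0, "dz": 10.4, "grip": -1},
    {"wx": 0, "wy": 0, "wz": 0, "dx": 0, "dy": 0, "dz": 0, "grip": -1},
    {"wx": 0, "wy": 0, "wz": 0, "dx": 0, "dy": 0, "dz": 0, "grip": -1},
  ],
)

```text
time_s: 8.38
tool_pos: [490.5, 179.9, 70.5]
tool_rot: [0.62, 0.785, 0.0, 0.0]
ft_force: [0.5, 0.2, -1.6]
gripper_width: 33.9
```

Emit:
move_arm(
  increments=[
    {"wx": 0, "wy": 0, "wz": 0, "dx": 0, "dy": 0, "dz": 0, "grip": -1},
    {"wx": 0, "wy": 0, "wz": 0, "dx": 0, "dy": 0, "dz": 0, "grip": -1},
  ],
)

```text
time_s: 8.55
tool_pos: [491.1, 180.2, 71.7]
tool_rot: [0.62, 0.785, 0.001, 0.001]
ft_force: [0.8, 0.1, -1.8]
gripper_width: 34.0
```

```bash
python3 - <<'E'
from h import *
st()
ci=camera_info('wrist');p,d=capture('wrist');cv2.imwrite('pics/w5.png',p[:,:,::-1]);np.savez('w5.npz',d=d,**ci)
crop(p,200,100,240,180,3.3,'pics/w5c.png')
E
```

```text
t 8.55 tcp [491.06 180.23  71.73] yawx 103.38 zax [ 3.e-03  6.e-04 -1.e+00] F [ 0.81  0.15 -1.78] T [-0.01 -0.11 -0.  ] w 34.05
```

View pics/w5c.png

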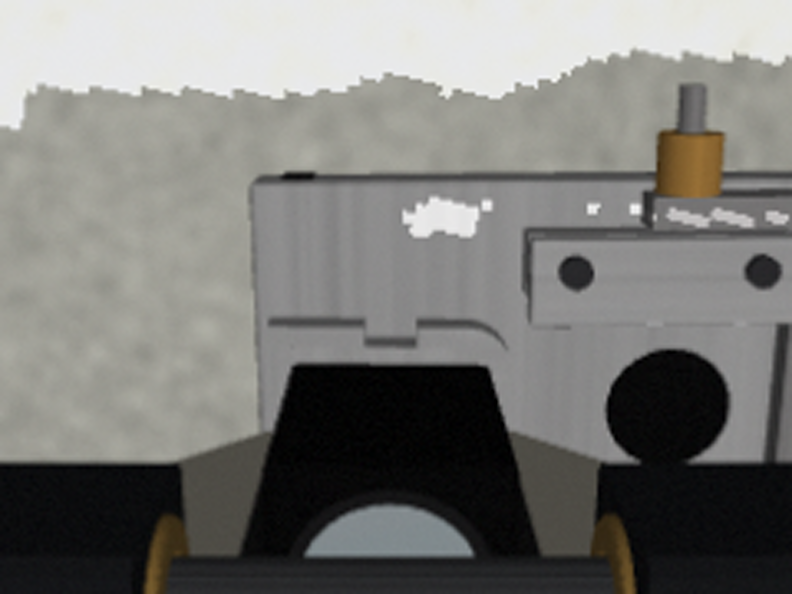

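The cube hovers over the sill, to the left of the mouth. Its foot edge is at crop row 320 and the lip's inner edge at row 325. Lowering by feel.

Emit:
move_arm(
  increments=[
    {"wx": 0, "wy": 0, "wz": 0, "dx": 0, "dy": 0, "dz": 7, "grip": -1},
    {"wx": 0, "wy": 0, "wz": 0, "dx": 0, "dy": 0, "dz": 5, "grip": -1},
    {"wx": 0, "wy": 0, "wz": 0, "dx": 0, "dy": 0, "dz": 3, "grip": -1},
    {"wx": 0, "wy": 0, "wz": 0, "dx": 0, "dy": 0, "dz": 0, "grip": -1},
    {"wx": 0, "wy": 0, "wz": 0, "dx": 0, "dy": 0, "dz": 0, "grip": -1},
    {"wx": 0, "wy": 0, "wz": 0, "dx": 0, "dy": 0, "dz": 0, "grip": -1},
    {"wx": 0, "wy": 0, "wz": 0, "dx": 0, "dy": 0, "dz": 0, "grip": -1},
  ],
)

```text
time_s: 9.18
tool_pos: [490.1, 180.1, 55.3]
tool_rot: [0.62, 0.785, 0.0, 0.0]
ft_force: [-0.2, -1.1, -1.7]
gripper_width: 33.8
```

```bash
python3 - <<'E'
from h import *
st()
ci=camera_info('wrist');p,d=capture('wrist');cv2.imwrite('pics/w6.png',p[:,:,::-1]);np.savez('w6.npz',d=d,**ci)
crop(p,230,140,200,120,4,'pics/w6c.png')
st()
E
```

```text
t 9.18 tcp [490.09 180.13  55.29] yawx 103.39 zax [ 3.e-04 -1.e-04 -1.e+00] F [-0.25 -1.07 -1.66] T [-0.01 -0.14  0.04] w 33.8
t 9.23 tcp [490.09 180.13  55.32] yawx 103.39 zax [ 3.e-04 -0.e+00 -1.e+00] F [ 0.38 -0.18 -1.36] T [ 0.01 -0.2  -0.01] w 34.07
```

View pics/w6c.png

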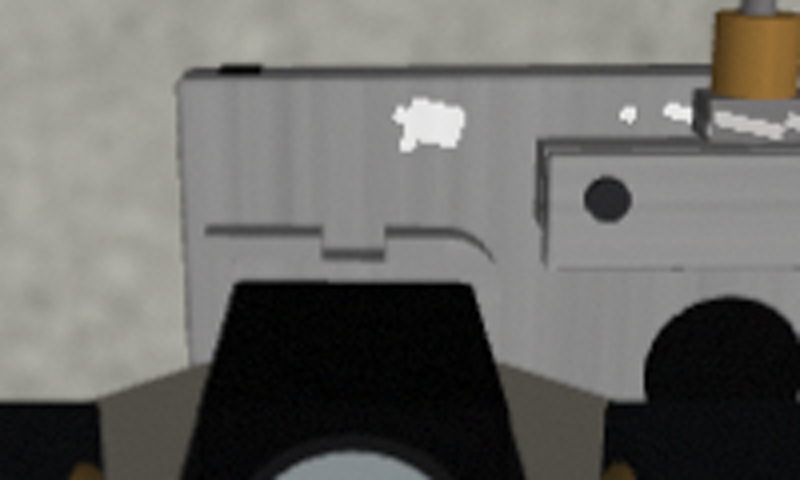

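```bash
python3 - <<'E'
from h import *
f=np.load('w6.npz');ci=dict(camera_matrix=f['camera_matrix'],k1=float(f['k1']),xyz=f['xyz'],attitude=f['attitude'])
A=lambda c,z:onz('wrist',230+c[0]/4,140+c[1]/4,z,ci)
t=np.radians(13.3);ux=np.array([np.cos(t),np.sin(t)]);uy=np.array([-np.sin(t),np.cos(t)]);m=np.array([516.8,186.1])
for n,c,z in[('footfar L',(207,228),21.3),('footfar mid',(390,228),21.3),('notch',(354,228),21.3),('notchbase',(354,249),21.3),('lip in near',(545,268),24),('lip in far',(780,268),24),('lip out near',(543,153),24),('lipouterfar',(780,153),24)]:
    p=A(c,z);q=p[:2]-m;print(n,p.round(1),'carrier',(q@ux).round(2),(q@uy).round(2))
q=np.array([490.09+.25,180.13+.76])-m;print('cube est',q@ux,q@uy)
E
```

```text
footfar L [464.8 200.1  21.3] carrier -47.39 25.58
footfar mid [489.8 206.   21.3] carrier -21.71 25.59
notch [484.9 204.9  21.3] carrier -26.76 25.59
notchbase [485.6 201.9  21.3] carrier -26.75 22.52
lip in near [512.  206.1  24. ] carrier -0.11 20.57
lip in far [544.2 213.7  24. ] carrier 32.99 20.56
lip out near [507.2 221.8  24. ] carrier -1.08 36.96
lipouterfar [538.9 229.4  24. ] carrier 31.45 37.03
cube est -26.94887210443176 1.0168541188286004
```

Emit:
move_arm(
  increments=[
    {"wx": 0, "wy": 0, "wz": 0, "dx": -1.3, "dy": 0, "dz": 1, "grip": -1},
    {"wx": 0, "wy": 0, "wz": 0, "dx": 0, "dy": 0, "dz": 1, "grip": -1},
    {"wx": 0, "wy": 0, "wz": 0, "dx": 0, "dy": 0, "dz": 0, "grip": -1},
    {"wx": 0, "wy": 0, "wz": 0, "dx": 0, "dy": 0, "dz": 0, "grip": -1},
  ],
)

```text
time_s: 9.57
tool_pos: [490.2, 178.8, 53.1]
tool_rot: [0.62, 0.785, -0.0, -0.0]
ft_force: [-0.2, 0.7, -2.4]
gripper_width: 33.5
```

Emit:
move_arm(
  increments=[
    {"wx": 0, "wy": 0, "wz": 0, "dx": 0, "dy": 0, "dz": 0.5, "grip": -1},
    {"wx": 0, "wy": 0, "wz": 0, "dx": 0, "dy": 0, "dz": 0, "grip": -1},
  ],
)

```text
time_s: 9.73
tool_pos: [490.2, 178.8, 52.6]
tool_rot: [0.62, 0.785, -0.0, 0.0]
ft_force: [-0.1, 0.1, -1.6]
gripper_width: 33.9
```

Emit:
move_arm(
  increments=[
    {"wx": 0, "wy": 0, "wz": 0, "dx": 0, "dy": 0, "dz": 0.5, "grip": -1},
    {"wx": 0, "wy": 0, "wz": 0, "dx": 0, "dy": 0, "dz": 0, "grip": -1},
  ],
)

```text
time_s: 9.9
tool_pos: [490.2, 178.8, 52.1]
tool_rot: [0.62, 0.785, -0.0, 0.0]
ft_force: [-0.1, -0.3, -2.2]
gripper_width: 33.8
```

Emit:
move_arm(
  increments=[
    {"wx": 0, "wy": 0, "wz": 0, "dx": 0, "dy": 0, "dz": 0.5, "grip": -1},
    {"wx": 0, "wy": 0, "wz": 0, "dx": 0, "dy": 0, "dz": 0, "grip": -1},
  ],
)

```text
time_s: 10.07
tool_pos: [490.2, 178.8, 51.6]
tool_rot: [0.62, 0.785, -0.0, 0.0]
ft_force: [0.4, 0.0, -2.8]
gripper_width: 33.9
```

Emit:
move_arm(
  increments=[
    {"wx": 0, "wy": 0, "wz": 0, "dx": 0, "dy": 0, "dz": 0.4, "grip": -1},
    {"wx": 0, "wy": 0, "wz": 0, "dx": 0, "dy": 0, "dz": 0, "grip": -1},
  ],
)

```text
time_s: 10.23
tool_pos: [490.2, 178.8, 51.5]
tool_rot: [0.62, 0.785, -0.0, 0.0]
ft_force: [-0.6, -0.7, 2.0]
gripper_width: 34.0
```

Deck contact at TCP z 51.5, with light load. The vision estimate puts the stop face at about 51 mm, so home is near x≈30, roughly 57 mm of travel. Sliding in with small steps.

Emit:
move_arm(
  increments=[
    {"wx": 0, "wy": 0, "wz": 0, "dx": 0, "dy": 1.5, "dz": -0.2, "grip": -1},
    {"wx": 0, "wy": 0, "wz": 0, "dx": 0, "dy": 1.5, "dz": 0, "grip": -1},
    {"wx": 0, "wy": 0, "wz": 0, "dx": 0, "dy": 1.5, "dz": 0, "grip": -1},
    {"wx": 0, "wy": 0, "wz": 0, "dx": 0, "dy": 1.5, "dz": 0, "grip": -1},
  ],
)

```text
time_s: 10.57
tool_pos: [495.9, 180.2, 51.6]
tool_rot: [0.62, 0.785, -0.0, -0.0]
ft_force: [-4.1, -1.1, 2.5]
gripper_width: 34.0
```

Emit:
move_arm(
  increments=[
    {"wx": 0, "wy": 0, "wz": 0, "dx": 0, "dy": 1, "dz": 0, "grip": -1},
    {"wx": 0, "wy": 0, "wz": 0, "dx": 0, "dy": 1, "dz": 0, "grip": -1},
    {"wx": 0, "wy": 0, "wz": 0, "dx": 0, "dy": 1, "dz": 0, "grip": -1},
  ],
)

```text
time_s: 10.82
tool_pos: [498.9, 180.9, 51.6]
tool_rot: [0.62, 0.785, -0.0, -0.0]
ft_force: [-3.1, -0.7, 4.4]
gripper_width: 33.7
```

Emit:
move_arm(
  increments=[
    {"wx": 0, "wy": 0, "wz": 0, "dx": 0, "dy": 1, "dz": 0, "grip": -1},
    {"wx": 0, "wy": 0, "wz": 0, "dx": 0, "dy": 1, "dz": 0, "grip": -1},
    {"wx": 0, "wy": 0, "wz": 0, "dx": 0, "dy": 1, "dz": 0, "grip": -1},
  ],
)

```text
time_s: 11.07
tool_pos: [501.9, 181.6, 51.5]
tool_rot: [0.62, 0.785, -0.0, -0.0]
ft_force: [-4.9, -1.2, 4.4]
gripper_width: 33.6
```

Emit:
move_arm(
  increments=[
    {"wx": 0, "wy": 0, "wz": 0, "dx": 0, "dy": 1, "dz": -0.2, "grip": -1},
    {"wx": 0, "wy": 0, "wz": 0, "dx": 0, "dy": 1, "dz": 0, "grip": -1},
    {"wx": 0, "wy": 0, "wz": 0, "dx": 0, "dy": 1, "dz": 0, "grip": -1},
    {"wx": 0, "wy": 0, "wz": 0, "dx": 0, "dy": 1, "dz": 0, "grip": -1},
  ],
)

```text
time_s: 11.4
tool_pos: [506.1, 182.6, 51.6]
tool_rot: [0.62, 0.785, 0.0, 0.0]
ft_force: [-1.3, -0.2, -0.9]
gripper_width: 34.2
```

Emit:
move_arm(
  increments=[
    {"wx": 0, "wy": 0, "wz": 0, "dx": 0, "dy": 1, "dz": 0, "grip": -1},
    {"wx": 0, "wy": 0, "wz": 0, "dx": 0, "dy": 1, "dz": 0, "grip": -1},
    {"wx": 0, "wy": 0, "wz": 0, "dx": 0, "dy": 1, "dz": 0, "grip": -1},
    {"wx": 0, "wy": 0, "wz": 0, "dx": 0, "dy": 1, "dz": 0, "grip": -1},
  ],
)

```text
time_s: 11.73
tool_pos: [510.1, 183.5, 51.6]
tool_rot: [0.62, 0.785, 0.0, 0.0]
ft_force: [-0.3, -0.0, -1.9]
gripper_width: 34.0
```

Emit:
move_arm(
  increments=[
    {"wx": 0, "wy": 0, "wz": 0, "dx": 0, "dy": 1, "dz": 0, "grip": -1},
    {"wx": 0, "wy": 0, "wz": 0, "dx": 0, "dy": 1, "dz": 0, "grip": -1},
    {"wx": 0, "wy": 0, "wz": 0, "dx": 0, "dy": 1, "dz": 0, "grip": -1},
    {"wx": 0, "wy": 0, "wz": 0, "dx": 0, "dy": 1, "dz": 0, "grip": -1},
  ],
)

```text
time_s: 12.07
tool_pos: [513.8, 184.4, 51.6]
tool_rot: [0.62, 0.785, -0.0, 0.0]
ft_force: [-0.1, 0.3, -1.9]
gripper_width: 34.0
```

```bash
python3 - <<'E'
from h import *
st()
ci=camera_info('wrist');p,d=capture('wrist');cv2.imwrite('pics/w7.png',p[:,:,::-1])
crop(p,230,140,200,120,4,'pics/w7c.png')
E
```

```text
t 12.07 tcp [513.75 184.41  51.64] yawx 103.38 zax [ 1.e-04 -1.e-04 -1.e+00] F [-0.08  0.35 -1.91] T [ 0.03 -0.17  0.  ] w 34.02
```

View pics/w7c.png

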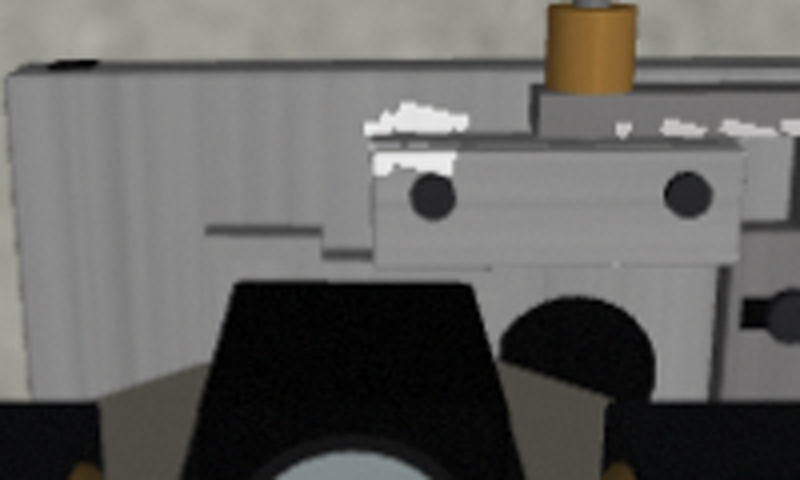

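The foot is under the lip without contact forces. Continuing.

Emit:
move_arm(
  increments=[
    {"wx": 0, "wy": 0, "wz": 0, "dx": 0, "dy": 1, "dz": 0, "grip": -1},
    {"wx": 0, "wy": 0, "wz": 0, "dx": 0, "dy": 1, "dz": 0, "grip": -1},
    {"wx": 0, "wy": 0, "wz": 0, "dx": 0, "dy": 1, "dz": 0, "grip": -1},
    {"wx": 0, "wy": 0, "wz": 0, "dx": 0, "dy": 1, "dz": 0, "grip": -1},
  ],
)

```text
time_s: 12.45
tool_pos: [517.6, 185.4, 51.7]
tool_rot: [0.62, 0.785, 0.0, 0.0]
ft_force: [-0.5, 1.0, -2.1]
gripper_width: 33.8
```

Emit:
move_arm(
  increments=[
    {"wx": 0, "wy": 0, "wz": 0, "dx": 0, "dy": 1, "dz": 0, "grip": -1},
    {"wx": 0, "wy": 0, "wz": 0, "dx": 0, "dy": 1, "dz": 0, "grip": -1},
    {"wx": 0, "wy": 0, "wz": 0, "dx": 0, "dy": 1, "dz": 0, "grip": -1},
  ],
)

```text
time_s: 12.7
tool_pos: [520.5, 186.0, 51.7]
tool_rot: [0.62, 0.785, -0.0, 0.0]
ft_force: [-0.8, 0.5, -1.5]
gripper_width: 33.8
```

Emit:
move_arm(
  increments=[
    {"wx": 0, "wy": 0, "wz": 0, "dx": 0, "dy": 1, "dz": 0, "grip": -1},
    {"wx": 0, "wy": 0, "wz": 0, "dx": 0, "dy": 1, "dz": 0, "grip": -1},
  ],
)

```text
time_s: 12.87
tool_pos: [522.5, 186.5, 51.7]
tool_rot: [0.62, 0.785, -0.0, 0.0]
ft_force: [0.9, -0.6, -2.7]
gripper_width: 33.5
```

Emit:
move_arm(
  increments=[
    {"wx": 0, "wy": 0, "wz": 0, "dx": 0, "dy": 1, "dz": 0, "grip": -1},
    {"wx": 0, "wy": 0, "wz": 0, "dx": 0, "dy": 1, "dz": 0, "grip": -1},
  ],
)

```text
time_s: 13.03
tool_pos: [524.4, 187.0, 51.7]
tool_rot: [0.62, 0.785, -0.0, 0.0]
ft_force: [-0.2, -0.1, -1.8]
gripper_width: 33.8
```

Emit:
move_arm(
  increments=[
    {"wx": 0, "wy": 0, "wz": 0, "dx": 0, "dy": 1, "dz": 0, "grip": -1},
    {"wx": 0, "wy": 0, "wz": 0, "dx": 0, "dy": 1, "dz": 0, "grip": -1},
  ],
)

```text
time_s: 13.2
tool_pos: [526.1, 187.2, 51.6]
tool_rot: [0.62, 0.785, -0.0, -0.0]
ft_force: [-1.3, -1.8, -0.8]
gripper_width: 34.2
```

Emit:
move_arm(
  increments=[
    {"wx": 0, "wy": 0, "wz": 0, "dx": 0, "dy": 1, "dz": 0, "grip": -1},
    {"wx": 0, "wy": 0, "wz": 0, "dx": 0, "dy": 0, "dz": 0, "grip": -1},
  ],
)

```text
time_s: 13.37
tool_pos: [526.5, 187.2, 51.6]
tool_rot: [0.62, 0.785, -0.001, -0.001]
ft_force: [-3.1, -3.1, 1.6]
gripper_width: 33.7
```

Emit:
move_arm(
  increments=[
    {"wx": 0, "wy": 0, "wz": 0, "dx": 0, "dy": 1, "dz": 0, "grip": -1},
    {"wx": 0, "wy": 0, "wz": 0, "dx": 0, "dy": 0, "dz": 0, "grip": -1},
  ],
)

```text
time_s: 13.53
tool_pos: [527.1, 187.4, 51.6]
tool_rot: [0.62, 0.785, -0.001, -0.001]
ft_force: [-4.7, -3.1, 2.1]
gripper_width: 34.0
```

Emit:
move_arm(
  increments=[
    {"wx": 0, "wy": 0, "wz": 0, "dx": 0, "dy": 1, "dz": 0, "grip": -1},
    {"wx": 0, "wy": 0, "wz": 0, "dx": 0, "dy": 0, "dz": 0, "grip": -1},
  ],
)

```text
time_s: 13.7
tool_pos: [528.1, 187.6, 51.6]
tool_rot: [0.62, 0.785, -0.001, -0.001]
ft_force: [-4.4, -2.7, 1.9]
gripper_width: 33.8
```

Emit:
move_arm(
  increments=[
    {"wx": 0, "wy": 0, "wz": 0, "dx": 0, "dy": 1, "dz": 0, "grip": -1},
    {"wx": 0, "wy": 0, "wz": 0, "dx": 0, "dy": 0, "dz": 0, "grip": -1},
  ],
)

```text
time_s: 13.87
tool_pos: [529.2, 187.9, 51.6]
tool_rot: [0.62, 0.785, -0.001, -0.001]
ft_force: [-4.3, -3.8, 1.6]
gripper_width: 33.7
```

Emit:
move_arm(
  increments=[
    {"wx": 0, "wy": 0, "wz": 0, "dx": 0, "dy": 1, "dz": 0, "grip": -1},
    {"wx": 0, "wy": 0, "wz": 0, "dx": 0, "dy": 0, "dz": 0, "grip": -1},
  ],
)

```text
time_s: 14.03
tool_pos: [530.4, 188.2, 51.6]
tool_rot: [0.62, 0.785, -0.001, -0.0]
ft_force: [-4.2, -2.9, 1.6]
gripper_width: 34.0
```

Emit:
move_arm(
  increments=[
    {"wx": 0, "wy": 0, "wz": 0, "dx": 0, "dy": 1, "dz": 0, "grip": -1},
    {"wx": 0, "wy": 0, "wz": 0, "dx": 0, "dy": 0, "dz": 0, "grip": -1},
  ],
)

```text
time_s: 14.2
tool_pos: [531.7, 188.5, 51.6]
tool_rot: [0.62, 0.785, -0.0, -0.0]
ft_force: [-2.8, -2.8, 0.2]
gripper_width: 33.7
```

```bash
python3 - <<'E'
from h import *
st()
E
```

```text
t 14.2 tcp [531.75 188.51  51.59] yawx 103.38 zax [-9.e-04 -5.e-04 -1.e+00] F [-2.77 -2.75  0.21] T [-0.49  0.4  -0.04] w 33.68
```

Emit:
move_arm(
  increments=[
    {"wx": 0, "wy": 0, "wz": 0, "dx": 0, "dy": 1, "dz": 0, "grip": -1},
    {"wx": 0, "wy": 0, "wz": 0, "dx": 0, "dy": 1, "dz": 0, "grip": -1},
  ],
)

```text
time_s: 14.37
tool_pos: [533.9, 189.0, 51.6]
tool_rot: [0.62, 0.785, -0.0, -0.0]
ft_force: [-3.7, -3.5, -0.9]
gripper_width: 33.9
```

Emit:
move_arm(
  increments=[
    {"wx": 0, "wy": 0, "wz": 0, "dx": 0, "dy": 1, "dz": 0, "grip": -1},
    {"wx": 0, "wy": 0, "wz": 0, "dx": 0, "dy": 1, "dz": 0, "grip": -1},
  ],
)

```text
time_s: 14.53
tool_pos: [536.1, 189.6, 51.6]
tool_rot: [0.62, 0.785, -0.0, 0.0]
ft_force: [-2.8, -3.3, -0.5]
gripper_width: 34.2
```

Emit:
move_arm(
  increments=[
    {"wx": 0, "wy": 0, "wz": 0, "dx": 0, "dy": 1, "dz": 0, "grip": -1},
    {"wx": 0, "wy": 0, "wz": 0, "dx": 0, "dy": 0, "dz": 0, "grip": -1},
  ],
)

```text
time_s: 14.7
tool_pos: [537.5, 190.0, 51.6]
tool_rot: [0.62, 0.785, 0.0, 0.0]
ft_force: [-0.5, -2.1, -1.5]
gripper_width: 33.6
```

Emit:
move_arm(
  increments=[
    {"wx": 0, "wy": 0, "wz": 0, "dx": 0, "dy": 1, "dz": 0, "grip": -1},
    {"wx": 0, "wy": 0, "wz": 0, "dx": 0, "dy": 0, "dz": 0, "grip": -1},
  ],
)

```text
time_s: 14.87
tool_pos: [538.4, 190.2, 51.7]
tool_rot: [0.62, 0.785, 0.0, 0.0]
ft_force: [0.1, -2.6, -4.1]
gripper_width: 34.0
```

Emit:
move_arm(
  increments=[
    {"wx": 0, "wy": 0, "wz": 0, "dx": 0, "dy": 1, "dz": 0, "grip": -1},
    {"wx": 0, "wy": 0, "wz": 0, "dx": 0, "dy": 0, "dz": 0, "grip": -1},
  ],
)

```text
time_s: 15.03
tool_pos: [539.3, 190.4, 51.7]
tool_rot: [0.62, 0.785, 0.0, 0.0]
ft_force: [1.0, -2.7, -2.8]
gripper_width: 33.9
```

Emit:
move_arm(
  increments=[
    {"wx": 0, "wy": 0, "wz": 0, "dx": 0, "dy": 1, "dz": 0, "grip": -1},
    {"wx": 0, "wy": 0, "wz": 0, "dx": 0, "dy": 0, "dz": 0, "grip": -1},
  ],
)

```text
time_s: 15.2
tool_pos: [540.3, 190.7, 51.7]
tool_rot: [0.62, 0.785, 0.0, 0.0]
ft_force: [1.0, -2.8, -2.2]
gripper_width: 33.9
```

Emit:
move_arm(
  increments=[
    {"wx": 0, "wy": 0, "wz": 0, "dx": 0, "dy": 1, "dz": 0.1, "grip": -1},
    {"wx": 0, "wy": 0, "wz": 0, "dx": 0, "dy": 0, "dz": 0, "grip": -1},
  ],
)

```text
time_s: 15.37
tool_pos: [541.5, 191.0, 51.8]
tool_rot: [0.62, 0.785, 0.001, 0.0]
ft_force: [1.8, -2.0, -2.2]
gripper_width: 33.6
```

Emit:
move_arm(
  increments=[
    {"wx": 0, "wy": 0, "wz": 0, "dx": 0, "dy": 1, "dz": 0.1, "grip": -1},
    {"wx": 0, "wy": 0, "wz": 0, "dx": 0, "dy": 0, "dz": 0, "grip": -1},
  ],
)

```text
time_s: 15.53
tool_pos: [542.6, 191.3, 51.7]
tool_rot: [0.62, 0.785, 0.001, 0.001]
ft_force: [2.7, -2.4, -3.8]
gripper_width: 33.8
```

Emit:
move_arm(
  increments=[
    {"wx": 0, "wy": 0, "wz": 0, "dx": 0, "dy": 0.7, "dz": 0, "grip": -1},
    {"wx": 0, "wy": 0, "wz": 0, "dx": 0, "dy": 0, "dz": 0, "grip": -1},
  ],
)

```text
time_s: 15.7
tool_pos: [543.2, 191.4, 51.7]
tool_rot: [0.62, 0.785, 0.001, 0.001]
ft_force: [3.4, -2.2, -1.6]
gripper_width: 33.6
```

Emit:
move_arm(
  increments=[
    {"wx": 0, "wy": 0, "wz": 0, "dx": 0, "dy": 0.7, "dz": 0, "grip": -1},
    {"wx": 0, "wy": 0, "wz": 0, "dx": 0, "dy": 0, "dz": 0, "grip": -1},
  ],
)

```text
time_s: 15.87
tool_pos: [543.8, 191.6, 51.7]
tool_rot: [0.62, 0.785, 0.001, 0.0]
ft_force: [3.2, -1.6, -3.0]
gripper_width: 34.0
```

Emit:
move_arm(
  increments=[
    {"wx": 0, "wy": 0, "wz": 0, "dx": 0, "dy": 0.5, "dz": 0, "grip": -1},
    {"wx": 0, "wy": 0, "wz": 0, "dx": 0, "dy": 0, "dz": 0, "grip": -1},
  ],
)

```text
time_s: 16.03
tool_pos: [544.1, 191.7, 51.7]
tool_rot: [0.62, 0.785, 0.0, 0.0]
ft_force: [3.0, -2.3, -1.8]
gripper_width: 34.0
```

Emit:
move_arm(
  increments=[
    {"wx": 0, "wy": 0, "wz": 0, "dx": 0, "dy": 0.5, "dz": 0, "grip": -1},
    {"wx": 0, "wy": 0, "wz": 0, "dx": 0, "dy": 0, "dz": 0, "grip": -1},
  ],
)

```text
time_s: 16.2
tool_pos: [544.2, 191.7, 51.6]
tool_rot: [0.62, 0.785, 0.0, 0.0]
ft_force: [2.8, -1.2, -1.1]
gripper_width: 33.8
```

Emit:
move_arm(
  increments=[
    {"wx": 0, "wy": 0, "wz": 0, "dx": 0, "dy": 0.5, "dz": 0, "grip": -1},
    {"wx": 0, "wy": 0, "wz": 0, "dx": 0, "dy": 0, "dz": 0, "grip": -1},
  ],
)

```text
time_s: 16.37
tool_pos: [544.4, 191.8, 51.6]
tool_rot: [0.62, 0.785, -0.0, -0.0]
ft_force: [0.9, -1.8, 0.7]
gripper_width: 34.0
```

Emit:
move_arm(
  increments=[
    {"wx": 0, "wy": 0, "wz": 0, "dx": 0, "dy": 0.5, "dz": 0, "grip": -1},
    {"wx": 0, "wy": 0, "wz": 0, "dx": 0, "dy": 0, "dz": 0, "grip": -1},
  ],
)

```text
time_s: 16.53
tool_pos: [544.7, 191.9, 51.6]
tool_rot: [0.62, 0.785, -0.0, -0.0]
ft_force: [-1.5, -3.0, 1.6]
gripper_width: 33.9
```

Emit:
move_arm(
  increments=[
    {"wx": 0, "wy": 0, "wz": 0, "dx": 0, "dy": 0.5, "dz": 0, "grip": -1},
    {"wx": 0, "wy": 0, "wz": 0, "dx": 0, "dy": 0, "dz": 0, "grip": -1},
  ],
)

```text
time_s: 16.7
tool_pos: [544.9, 192.1, 51.6]
tool_rot: [0.62, 0.785, -0.001, -0.001]
ft_force: [-2.7, -1.9, 4.6]
gripper_width: 34.0
```

```bash
python3 - <<'E'
from h import *
st()
E
```

```text
t 16.7 tcp [544.94 192.05  51.55] yawx 103.39 zax [-1.5e-03 -2.0e-04 -1.0e+00] F [-2.71 -1.89  4.63] T [-0.31  0.46 -0.  ] w 34.05
```

Emit:
move_arm(
  increments=[
    {"wx": 0, "wy": 0, "wz": 0, "dx": 0, "dy": 0.5, "dz": 0, "grip": -1},
    {"wx": 0, "wy": 0, "wz": 0, "dx": 0, "dy": 0, "dz": 0, "grip": -1},
  ],
)

```text
time_s: 16.87
tool_pos: [545.1, 192.0, 51.6]
tool_rot: [0.62, 0.785, -0.001, -0.001]
ft_force: [-5.3, -2.8, 6.5]
gripper_width: 34.0
```

Emit:
move_arm(
  increments=[
    {"wx": 0, "wy": 0, "wz": 0, "dx": 0, "dy": 0.5, "dz": 0, "grip": -1},
    {"wx": 0, "wy": 0, "wz": 0, "dx": 0, "dy": 0, "dz": 0, "grip": -1},
  ],
)

```text
time_s: 17.03
tool_pos: [545.1, 192.0, 51.6]
tool_rot: [0.62, 0.785, -0.001, -0.001]
ft_force: [-5.7, -3.1, 8.0]
gripper_width: 33.9
```

```bash
python3 - <<'E'
from h import *
st()
E
```

```text
t 17.03 tcp [545.12 192.05  51.58] yawx 103.4 zax [-3.3e-03 -7.0e-04 -1.0e+00] F [-5.66 -3.1   7.96] T [-0.46  0.96  0.02] w 33.88
```

Emit:
move_arm(
  increments=[
    {"wx": 0, "wy": 0, "wz": 0, "dx": 0, "dy": 0.6, "dz": -0.2, "grip": -1},
    {"wx": 0, "wy": 0, "wz": 0, "dx": 0, "dy": 0, "dz": 0, "grip": -1},
  ],
)

```text
time_s: 17.2
tool_pos: [545.2, 192.1, 51.6]
tool_rot: [0.62, 0.785, -0.002, -0.001]
ft_force: [-7.8, -3.4, 8.8]
gripper_width: 34.0
```

```bash
python3 - <<'E'
from h import *
st()
ci=camera_info('wrist');p,d=capture('wrist');cv2.imwrite('pics/w8.png',p[:,:,::-1]);np.savez('w8.npz',d=d,**ci)
crop(p,200,130,240,140,3.3,'pics/w8c.png')
E
```

```text
t 17.2 tcp [545.2  192.09  51.59] yawx 103.4 zax [-0.0045 -0.0011 -1.    ] F [-7.82 -3.43  8.76] T [-0.57  1.18  0.08] w 34.0
```

View pics/w8c.png

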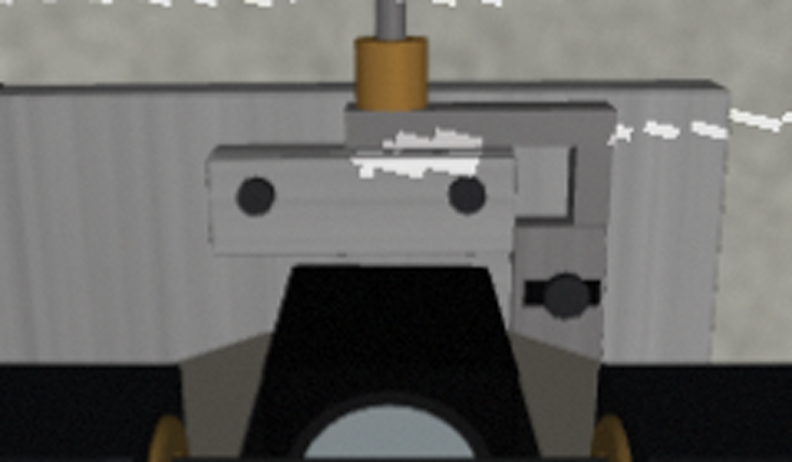

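The plunger axis is at crop col ~391, in line with the cube's centre at ~390. The stop face at col 514 is about 21–22 mm ahead of the cube's centre, so it's home. The force rose without further travel. I'll relieve the push before releasing.

Emit:
move_arm(
  increments=[
    {"wx": 0, "wy": 0, "wz": 0, "dx": 0, "dy": -0.7, "dz": -0.2, "grip": -1},
    {"wx": 0, "wy": 0, "wz": 0, "dx": 0, "dy": -0.5, "dz": 0, "grip": -1},
    {"wx": 0, "wy": 0, "wz": 0, "dx": 0, "dy": 0, "dz": 0, "grip": -1},
  ],
)

```text
time_s: 17.5
tool_pos: [545.1, 192.0, 51.6]
tool_rot: [0.62, 0.785, -0.001, -0.001]
ft_force: [-5.4, -1.5, 3.4]
gripper_width: 33.8
```

```bash
python3 - <<'E'
from h import *
st()
E
```

```text
t 17.5 tcp [545.09 192.05  51.58] yawx 103.39 zax [-2.e-03 -4.e-04 -1.e+00] F [-5.44 -1.51  3.36] T [-0.34  0.83 -0.  ] w 33.75
```

Emit:
move_arm(
  increments=[
    {"wx": 0, "wy": 0, "wz": 0, "dx": 0, "dy": -0.5, "dz": 0, "grip": -1},
    {"wx": 0, "wy": 0, "wz": 0, "dx": 0, "dy": 0, "dz": 0, "grip": 0.1},
    {"wx": 0, "wy": 0, "wz": 0, "dx": 0, "dy": 0, "dz": 0, "grip": 0.1},
    {"wx": 0, "wy": 0, "wz": 0, "dx": 0, "dy": 0, "dz": 0, "grip": 0.1},
    {"wx": 0, "wy": 0, "wz": 0, "dx": 0, "dy": 0, "dz": 0, "grip": 0.1},
    {"wx": 0, "wy": 0, "wz": 0, "dx": 0, "dy": 0, "dz": 0, "grip": 0.1},
  ],
)

```text
time_s: 18.0
tool_pos: [545.9, 192.1, 52.0]
tool_rot: [0.62, 0.785, 0.0, 0.0]
ft_force: [-0.6, -0.3, 0.4]
gripper_width: 50.2
```

```bash
python3 - <<'E'
from h import *
st()
ci=camera_info('wrist');p,d=capture('wrist');cv2.imwrite('pics/w9.png',p[:,:,::-1])
crop(p,200,130,240,140,3.3,'pics/w9c.png')
E
```

```text
t 18.0 tcp [545.86 192.07  51.95] yawx 103.38 zax [ 7.e-04  1.e-04 -1.e+00] F [-0.6  -0.27  0.4 ] T [-0.01 -0.12 -0.  ] w 50.22
```

View pics/w9c.png

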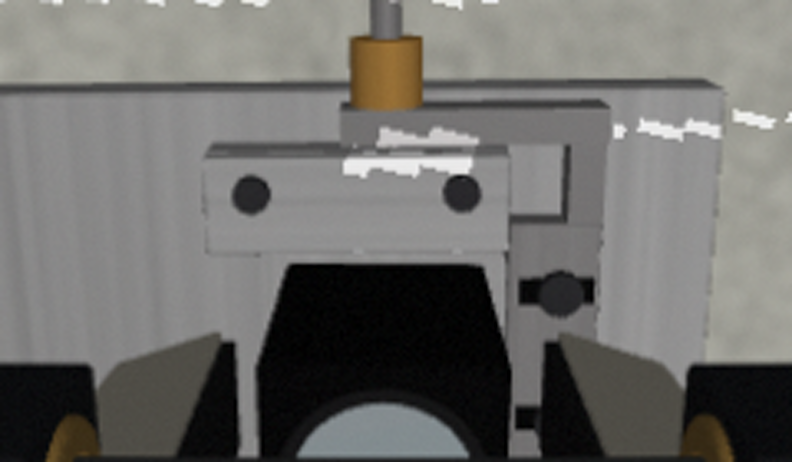

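Released, and the foot's leading edge (crop col ~506) abuts the stop (col ~508). Lifting clear.

Emit:
move_arm(
  increments=[
    {"wx": 0, "wy": 0, "wz": 0, "dx": 0, "dy": 0, "dz": -4, "grip": 0.1},
    {"wx": 0, "wy": 0, "wz": 0, "dx": 0, "dy": 0, "dz": -10, "grip": 0.1},
    {"wx": 0, "wy": 0, "wz": 0, "dx": 0, "dy": 0, "dz": -20, "grip": 0.1},
    {"wx": 0, "wy": 0, "wz": 0, "dx": 0, "dy": 0, "dz": -30, "grip": 0.1},
    {"wx": 0, "wy": 0, "wz": 0, "dx": 0, "dy": 0, "dz": -30, "grip": 0.1},
    {"wx": 0, "wy": 0, "wz": 0, "dx": 0, "dy": 0, "dz": -16, "grip": 0.1},
    {"wx": 0, "wy": 0, "wz": 0, "dx": 0, "dy": 0, "dz": 0, "grip": 0.1},
    {"wx": 0, "wy": 0, "wz": 0, "dx": 0, "dy": 0, "dz": 0, "grip": 0.1},
    {"wx": 0, "wy": 0, "wz": 0, "dx": 0, "dy": 0, "dz": 0, "grip": 0.1},
    {"wx": 0, "wy": 0, "wz": 0, "dx": 0, "dy": 0, "dz": 0, "grip": 0.1},
  ],
)

```text
time_s: 18.88
tool_pos: [544.8, 191.8, 160.7]
tool_rot: [0.62, 0.785, -0.001, -0.001]
ft_force: [-0.3, 0.6, 0.4]
gripper_width: 50.8
```

```bash
python3 - <<'E'
from h import *
st()
ci=camera_info('wrist');p,d=capture('wrist');cv2.imwrite('pics/w10.png',p[:,:,::-1]);np.savez('w10.npz',d=d,**ci)
crop(p,220,100,200,140,4,'pics/w10c.png')
p,d=capture('scene');crop(p,320,200,160,110,5,'pics/s10c.png')
E
```

```text
t 18.88 tcp [544.77 191.8  160.71] yawx 103.38 zax [-2.4e-03 -6.0e-04 -1.0e+00] F [-0.26  0.63  0.37] T [ 0.01 -0.18  0.04] w 50.76
```

View pics/w10c.png

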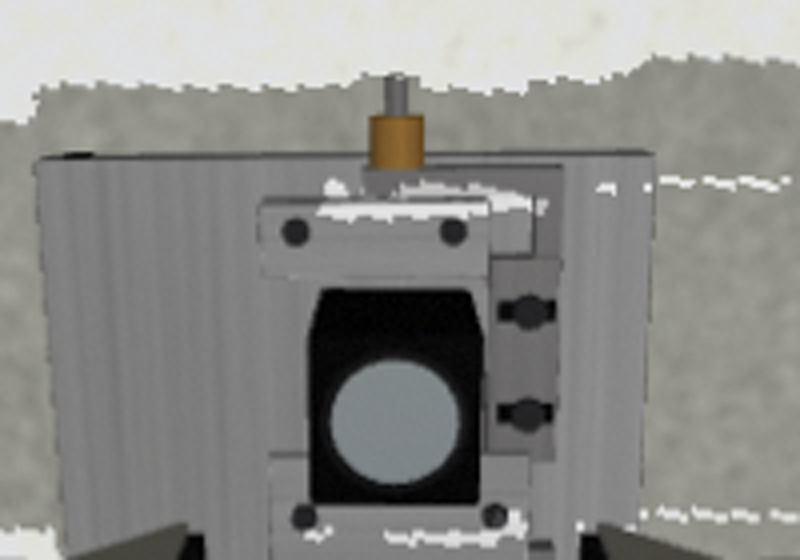

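View pics/s10c.png

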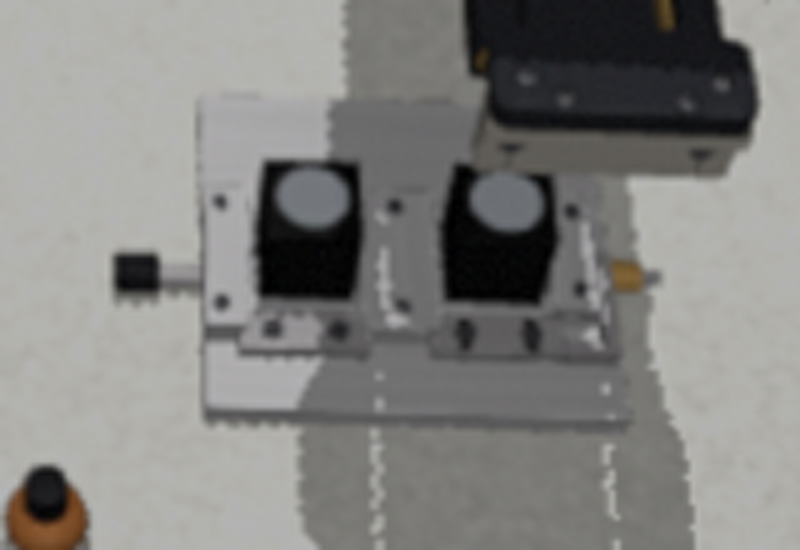

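```bash
python3 - <<'E'
from h import *
print(st()[0]['time_s'])
f=np.load('w10.npz');ci=dict(camera_matrix=f['camera_matrix'],k1=float(f['k1']),xyz=f['xyz'],attitude=f['attitude'])
A=lambda c,z:onz('wrist',220+c[0]/4,100+c[1]/4,z,ci)
t=np.radians(13.3);ux=np.array([np.cos(t),np.sin(t)]);uy=np.array([-np.sin(t),np.cos(t)]);m=np.array([516.8,186.1])
for n,c,z in[('top circle',(395,421),62),('topL',(311,420),62),('topR',(482,420),62),('topfront',(395,503),62),('stop',(489,300),19),('stop far',(560,300),19),('stop low',(489,440),19),('plunger',(397,140),17),('foot R',(485,285),18)]:
    q=A(c,z)[:2]-m;print(n,(q@ux).round(2),(q@uy).round(2))
E
```

```text
t 18.98 tcp [544.93 191.84 160.69] yawx 103.38 zax [-2.3e-03 -5.0e-04 -1.0e+00] F [ 0.36  0.26 -0.5 ] T [ 0.03 -0.14  0.02] w 50.64
18.9833
top circle 29.26 -0.49
topL 12.89 -0.31
topR 46.22 -0.27
topfront 29.29 -17.55
stop 50.38 14.65
stop far 66.33 14.68
stop low 51.09 -18.38
plunger 29.66 49.9
foot R 49.48 17.88
```

Cube centre is at x=29.4, the stop face at 50.4 (expected gap 21.0, so it is home), and y=-0.3. The centre-to-plate distance is about 28.9 mm.

```bash
python3 - <<'E'
from h import *
st();print(sign_off())
E
```

```text
t 18.98 tcp [544.93 191.84 160.69] yawx 103.38 zax [-2.3e-03 -5.0e-04 -1.0e+00] F [ 0.36  0.26 -0.5 ] T [ 0.03 -0.14  0.02] w 50.64
the job is handed in; nothing more can be done
None
```

The loose black cube is fitted in the empty place of the farthest carrier, released, and the job is handed in at about 19 s. `sign_off()` reports no verdict, so success rests on my own checks.

- **Slide:** I set the foot on the sill at light load and slid it in by feel. The plunger resisted at up to about 5 N, then pulled the cube forward by about 3 N as the ball reached the notch. Travel stopped about 29.3 mm past the mouth at a push of about 8 N. I backed off, opened the gripper and lifted clear.
- **Position:** the last wrist picture puts the cube's centre about 29.4 mm past the mouth and -0.3 to -0.5 mm from the centre line. That is about 29 mm from the stop plate's centre (a fully home cube is 29 mm).
- **Plunger:** I could not read its travel directly. That it sits in the notch rests on the forward pull and on its axis lying within 1 mm of the notch in the picture.
- **Not measured at the end:** I did not re-measure the cube's height or tilt. It looked upright in the last pictures. I did not re-measure the fitted cube, objective, oil bottle or screwdriver either. I felt no unexpected contact, and the fitted cube looked seated in the last scene picture.
- **Disagreement:** the recognition network's mouth position differed by up to about 7 mm between pictures. I relied on the lip edges I measured myself, which came out 40.9 mm apart (41 expected).

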